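Free the seized clamp and bring out the finished block

TASK

The black clamp knob on the T-slot plate has seized: break it loose with a short firm anticlockwise twist, back it off by at least a third of a turn, and slide the steel strap right back to the end of its slot, clear of the blue-banded aluminium block. Then lift the block out and set it down flat in the free half of the wooden finished-parts tray, without dropping it. Do not drag the block while it is still clamped, and leave the other blocks where they lie.

Things in the scene. Friction and masses are not known exactly. Their poses are not given: they have to be found in the camera images.
- plate: fixed grey T-slot plate, 295 x 150 x 36 mm thick. Origin: on the bench, straight below the clamp's stud; x runs along the strap from block to heel, z up; plate from x = -168 to 127 mm. End stop 12 mm high, 80 mm wide at x = -163 to -143 mm, before the block's near end; 25 mm wide step block, up to 40 mm high, under the heel at x = 33 to 83 mm. Else bare beside block and strap
- clamp_knob (a joint): angle of the clamp knob, rad: 0 clamped tight and seized, growing as it is turned anticlockwise seen from above (loosening), stop at 3.5. Takes about 0.4 N m to break loose (gripped with under about 12 N, the fingers slip); the resistance falls off over the first radian, then it turns freely (under 0.1 N m). Stays where it is left. The knob rises 1 mm per rad
- knob_grip (a point): middle of the round black fluted clamp knob's head, on its upright axis, 126 mm above the bench when tight. The head is 52 mm across and 28 mm high (14 mm above and below this point), with a 14 mm high neck (36 mm across) and a 6 mm washer (38 mm across) between it and the strap's top. It can be gripped across any two opposite sides
- strap (a joint): how far the strap has been slid back, in m: 0 fully forward, 0.046 back at the end of its slot; it starts at 0 to 0.008. Once the knob is slack a spring lifts the strap up to 1.5 mm, and it slides along the plate's +x (about 2 N) and stays where it is left
- strap_heel (a point): point on the dark steel strap 15 mm before its rear (heel) end, half-way up; moves with it. Strap: 142 mm long (from 127 mm before to 15 mm behind this point along the plate's x), 32 mm wide (the plate's y), 16 mm thick, underside 76 mm above the bench when clamped, nose (tip 10 mm thick) on the block's top. The part behind the knob can be gripped across its width
- block_mid (a point): centre of the finished aluminium block with a blue band below its top and two dark bores, 90 (its x) x 50 (its y) x 40 mm high, 0.34 to 0.67 kg, loose, lying on the plate (underside 36 mm above the bench), the strap's nose on 16 to 27 mm of its end next to the knob; its x is the plate's x within 2 degrees
- good_tray: fixed wooden finished-parts tray with a green felt floor, outside 245 (x) x 130 (y) mm and 30 mm high, walls 6 mm thick, floor 6 mm above the bench. Origin: under its centre
- tray_free (a point): middle of the free half of the wooden tray's floor (58 mm from the tray's centre along the tray's +x), 6 mm above the bench; axes as the tray's. The free space there is 122 mm along x and 118 mm along y
- good_block_mid (a point): centre of the earlier finished block (same shape as the one to be moved, same size) lying in the other half of the wooden tray; leave it alone
- blank_a_mid (a point): centre of a plain sawn blank, 90 x 50 x 40 mm, in the grey stock tray (as large as the wooden one, on the other side of the plate); leave it alone
- blank_b_mid (a point): centre of the second sawn blank in the grey stock tray; leave it alone
There are look-alikes about, which are no part of the job. Leave any yellow look-alike of the part that bears block_mid alone.

How it is judged:
By the outcome, as a careful person would: the job done as asked, in the order asked, and still so for the second after the job is handed in, with the robot touching nothing.
It also fails if it takes over 72 s, if anything falls off the work surface, if the arm or the gripper's body presses on something with over 40 N, if the wrist force passes 120 N, or if a joint passes its speed limit or range.

ROBOT

A 7-joint arm with a two-finger parallel gripper is mounted at the origin on the work surface. World frame = base frame: x ahead of the robot, y to its left, z up, the work surface at z = 0. Lengths are in mm, angles in rad, forces in N, time in s.
With the tool pointing down it reaches from about 425 to 1025 mm from the base axis. Payload 3.6 kg.
Tool frame: the origin (TCP) lies midway between the tips of the shut fingers; the grasp point (between the pads) lies 19 mm behind it; z points along the fingers, x is the direction in which the jaws open and shut, and the axes are right-handed (so a half turn about z gives the same grasp; the last joint's range is limited). The gripper opens to 85 mm and grips with 20 to 120 N. Pads are 22 mm wide; open, the fingers measure 114 mm over their backs; the gripper's body (76 mm by 85 mm) begins 54 mm behind the grasp point. The pads swing forward as they close: fully open they stand 13 mm farther back than shut.
Start: joints at [-0.093, 0.591, 0.048, 1.609, -0.033, 0.943, -0.034], TCP at [725.003, 0.003, 231.302] pointing down, gripper open.
Joint ranges: [-2.69, 2.69], [-0.47, 2.24], [-1.27, 1.36], [0.19, 2.51], [-1.53, 4.68], [0.08, 2.07], [-3.09, 3.09]. Speed limits (rad/s): [2.57, 2.57, 3.14, 3.14, 3.14, 3.14, 3.14].

INTERFACE

Orientations are given as a unit quaternion [x, y, z, w].
In Python, from bench import ctrl gives the robot as it stands. The module is installed in compiled form; this text tells all that it offers.
- The arm moves only by the tool apply_moves, never from a script. Its argument "series" is a list of rows, each an object of numbers: "wx", "wy", "wz": the turn, a rotation vector about the world's x, y, z in rad; "x", "y", "z": the shift along the world's x, y, z in mm; "grip": the opening, from -1 (shut) to 1 (fully open). In form: [{"wx": .., "wy": .., "wz": .., "x": .., "y": .., "z": .., "grip": ..}, ...]. A call has exactly 5 rows; each row shifts and turns the pose as measured when the row begins; what a row does not reach is not made up. A row lasts 1/12 s, in which the tool goes at most 41.7 mm and 7.16 degrees, less where a joint would pass 70% of its speed; a pose out of reach is approached as far as the arm can. A call is refused whole if a number of a shift passes 41.7 or a number of a turn 0.125, either way. A call with a gripper value outside its range is refused whole. The fingers move at their own pace and stop on an object; "grip_force" is the grip in N (left out, the last holds). Time passes only in rows, so rows that do not move let the fingers close, or fill a call up. It gives the time, the measured TCP pose, the force and the opening at its end, in the units of the state.
- ctrl.get_obs(): the state, without advancing time (a new reading comes with each control period).
- ctrl.capture(name): name is "scene" or "side" or "wrist"; returns the picture (384x512x3 uint8, red, green, blue); there is no depth.
- ctrl.calibration(name): a dict with "vertical_fov" (degrees; the focal length in pixels is half the picture's height over the tangent of half this angle, whatever the lens; pixels are square), "cx", "cy" (the principal point, pixels), "T" (4x4, takes a point from camera to world coordinates); the wrist camera has in their place "T_tool_cam" (4x4, takes a point from camera to tool coordinates, whose origin is the TCP and whose axes are the tool frame's). Camera axes: x right, y down, z forward; pixel columns grow to the right and rows downward; lengths in mm; the calibration is good to about 2 mm. A picture is of the moment at which its call begins: read the wrist's pose just before it. calibration takes no time and is no camera call.
- ctrl.close_job(): hands the job in, once; it reports no verdict.
Trained networks look in the newest picture that a camera, given by its name, has taken for a name from the list of things; names that differ only in an ending like _2 or _b are one class to them, and where a whole thing is asked for, a point or a joint stands for the part that bears it (a point fixed in the world has none). Each returns a list of dicts, best first, with "p" (0 to 1); they miss things now and then, are a little off and sometimes report something else, mostly with a low value. They report only what shows in the picture. A call takes as long as a camera call. They do not tell look-alikes from the thing itself.
- ctrl.search_frame(thing, camera): "at" ([x, y, z] in mm, in world coordinates, good to about 4 mm: the middle of the surface that is visible of it).
- ctrl.outline_of(thing, camera): "mask" (384x512 bool, what is visible of it).
The state is a dict: "time_s": time; "q": joint angles; "joint_vel": joint speeds; "tau": joint torques, N m; "eef_pos": TCP position; "eef_rot": TCP orientation; "ft_force": force on the tool from outside, world axes, zero at the start; "torque": the same for the moment, N m; "grip_width": finger opening in mm.
Only numpy, scipy, OpenCV 4.12 (cv2) and the standard library are available. Lean on these libraries where they do the work, as an engineer would, in place of code of your own. Each camera call takes 0.05 s, during which the arm holds its last target.

## Working session

There is one attempt and no reset: what is moved stays moved. The work goes in short steps, Python scripts to look and compute and a tool call to move; the robot and the scene stay as the last step left them, time stands still between calls to the robot, and variables do not carry over. Pictures are saved under pics/ and viewed, and the job is handed in when it is done.

Besides the shell and the picture viewer there is one more tool, called by a JSON object that holds its "op" and its "data". apply_moves: Moves the arm, as the interface text tells. Its arguments: {"type":"object","properties":{"series":{"type":"array","items":{"type":"object","properties":{"wx":{"type":"number"},"wy":{"type":"number"},"wz":{"type":"number"},"x":{"type":"number"},"y":{"type":"number"},"z":{"type":"number"},"grip":{"type":"number"}}}},"grip_force":{"type":"number"}},"required":["series"]}

```bash
mkdir -p pics
cat > h.py <<'E'
from bench import ctrl
import numpy as np, cv2
def cap(n,f):
    im=np.asarray(ctrl.capture(n)); cv2.imwrite('pics/'+f,im[:,:,::-1]); return im
E
python3 - <<'E'
from h import *
np.set_printoptions(precision=3,suppress=True)
o=ctrl.get_obs(); print(o)
for n in ['scene','side','wrist']:
    cap(n,n+'0.png'); print(n,ctrl.calibration(n))
E
```

```text
{'time_s': 0.0, 'q': array([-0.094,  0.592,  0.048,  1.61 , -0.033,  0.943, -0.034]), 'joint_vel': array([ 0.   , -0.001,  0.001, -0.001,  0.001, -0.001, -0.   ]), 'tau': array([  0.   , -54.868,   1.547, -19.812,   0.009,   0.009,  -0.   ]), 'eef_pos': array([724.163,   0.02 , 230.132]), 'eef_rot': array([ 1.   ,  0.   , -0.001,  0.   ]), 'ft_force': array([ 0.127, -0.686,  0.045]), 'torque': array([-0.035,  0.026,  0.027]), 'grip_width': 85.27742543827581}
scene {'vertical_fov': 42.01108950708081, 'cx': 256.32969683712383, 'cy': 205.7988318055506, 'T': array([[   0.887,    0.343,   -0.31 ,  859.486],
       [   0.462,   -0.64 ,    0.614, -682.521],
       [   0.013,   -0.687,   -0.726,  944.142],
       [   0.   ,    0.   ,    0.   ,    1.   ]])}
side {'vertical_fov': 53.69449431570421, 'cx': 250.1335846909186, 'cy': 191.15054298870652, 'T': array([[   0.99 ,   -0.05 ,    0.13 ,  382.726],
       [  -0.138,   -0.455,    0.88 , -794.141],
       [   0.015,   -0.889,   -0.458,  524.682],
       [   0.   ,    0.   ,    0.   ,    1.   ]])}
wrist {'vertical_fov': 67.03460142605468, 'cx': 259.7104543707182, 'cy': 191.60201591623974, 'T_tool_cam': array([[   1.   ,   -0.001,    0.001,   -0.537],
       [   0.001,    0.953,    0.302,  -75.938],
       [  -0.001,   -0.302,    0.953, -142.34 ],
       [   0.   ,    0.   ,    0.   ,    1.   ]])}
```

View pics/scene0.png

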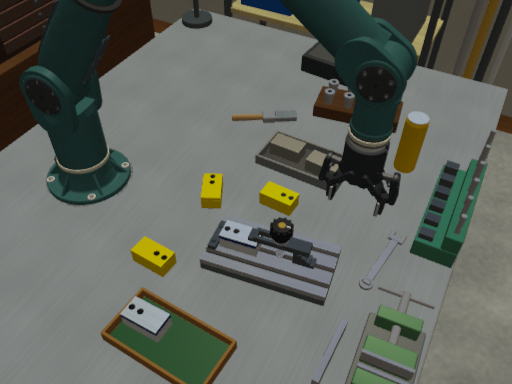

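View pics/side0.png

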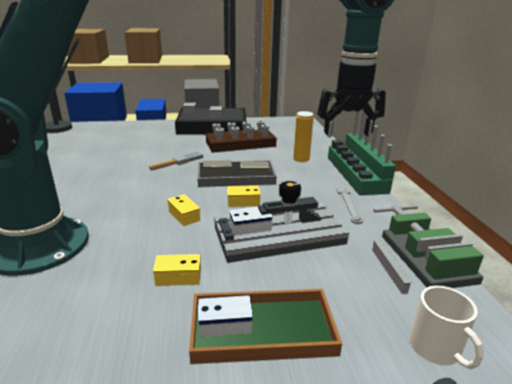

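View pics/wrist0.png

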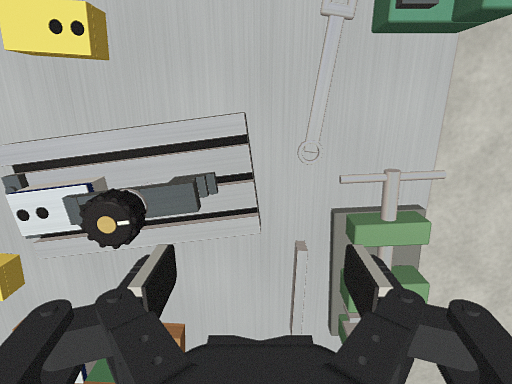

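Run:
```python
from h import *
np.set_printoptions(precision=1,suppress=True)
for t in ['plate','knob_grip','strap_heel','block_mid','good_tray','tray_free','good_block_mid']:
    for c in ['scene','side','wrist']:
        print(t,c,[(round(d['p'],2),np.array(d['at'])) for d in ctrl.search_frame(t,c)][:4])
```

```text
plate scene [(0.72, array([605. , -49.7,  34.2]))]
plate side [(0.84, array([584.7, -63.5,  36.4]))]
plate wrist [(0.89, array([600.9,  -9.8,  35.3]))]
knob_grip scene [(0.87, array([595.4, -37.4, 140.2]))]
knob_grip side [(0.9, array([589.3, -40.2, 124.8]))]
knob_grip wrist [(0.95, array([597.2, -20. , 139.4]))]
strap_heel scene [(0.57, array([601.2, -31.1,  94.1])), (0.53, array([447.5, 318.3,  46.7]))]
strap_heel side [(0.78, array([582.2, -38.3,  88.4]))]
strap_heel wrist [(0.83, array([623.4, -23.7,  91.9]))]
block_mid scene [(0.87, array([347.3,  82.9,  42.7])), (0.77, array([ 337.2, -164.3,   44.2])), (0.71, array([494.7, -59.9,  79.2])), (0.66, array([504.2, 133.1,  41.1]))]
block_mid side [(0.8, array([503. , 127.3,  32.9])), (0.73, array([344. ,  64.4,  35.7])), (0.71, array([ 332.1, -176.9,   33.8])), (0.7, array([490.1, -61.3,  66.9]))]
block_mid wrist [(0.95, array([514.8, 148.2,  36.7])), (0.95, array([ 371.5, -157.9,   17.1])), (0.79, array([486. , -33.8,  76. ]))]
good_tray scene [(0.97, array([ 503.6, -324.5,    7.8]))]
good_tray side [(0.7, array([ 503.8, -331.8,    5.4]))]
good_tray wrist [(0.71, array([ 472.1, -337.3,    5.8]))]
tray_free scene [(0.85, array([ 496. , -324.6,    6. ]))]
tray_free side [(0.65, array([ 510.1, -334.4,    5.4]))]
tray_free wrist [(0.7, array([ 474. , -334.4,    6.3]))]
good_block_mid scene [(0.77, array([ 420. , -305.3,   43.8]))]
good_block_mid side [(0.83, array([ 416.1, -325. ,   48.1]))]
good_block_mid wrist [(0.61, array([601.2,  -9.9,  35.3])), (0.59, array([595.5, -17.7, 138.8])), (0.58, array([ 457.2, -316.6,   39.6])), (0.24, array([623.2, -20.6,  93.7]))]
```

```bash
cat >> h.py <<'E'
from scipy.spatial.transform import Rotation as R
import math
def camT(n,o=None):
    c=ctrl.calibration(n)
    if n!='wrist': return c,np.array(c['T'])
    o=o or ctrl.get_obs()
    T=np.eye(4);T[:3,:3]=R.from_quat(o['eef_rot']).as_matrix();T[:3,3]=o['eef_pos']
    return c,T@np.array(c['T_tool_cam'])
def ray(n,uv,o=None):
    c,T=camT(n,o); f=192/math.tan(math.radians(c['vertical_fov']/2))
    d=np.array([(uv[0]-c['cx'])/f,(uv[1]-c['cy'])/f,1.]); return T[:3,3],T[:3,:3]@d
def atz(n,uv,z,o=None):
    p,d=ray(n,uv,o); return p+d*(z-p[2])/d[2]
def tri(obs):
    A=np.zeros((3,3));b=np.zeros(3);L=[]
    for n,uv,*o in obs:
        p,d=ray(n,uv,*o); d=d/np.linalg.norm(d); P=np.eye(3)-np.outer(d,d); A+=P;b+=P@p;L.append((p,P))
    x=np.linalg.solve(A,b); return x,[np.linalg.norm(P@(x-p)) for p,P in L]
def proj(n,X,o=None):
    c,T=camT(n,o); f=192/math.tan(math.radians(c['vertical_fov']/2))
    q=np.linalg.inv(T)@np.append(X,1); return np.array([c['cx']+f*q[0]/q[2],c['cy']+f*q[1]/q[2]])
def crop(f,x0,y0,x1,y1,s,out):
    im=cv2.imread('pics/'+f)[y0:y1,x0:x1]; cv2.imwrite('pics/'+out,cv2.resize(im,None,fx=s,fy=s,interpolation=cv2.INTER_CUBIC))
E
python3 - <<'E'
from h import *
np.set_printoptions(precision=1,suppress=True)
print(ctrl.get_obs()['time_s'])
print(atz('wrist',(107,224),140),atz('scene',(282,228),140),atz('side',(290,184),140))
# plate corners in wrist (z 36)
for uv in [(246,113),(260,232)]: print(atz('wrist',uv,36))
for uv in [(340,254),(202,266),(324,297)]: print(atz('scene',uv,36))
crop('scene0.png',190,200,350,310,5,'sc_plate.png')
crop('side0.png',200,170,360,270,5,'si_plate.png')
crop('wrist0.png',0,100,270,270,2.9,'wr_plate.png')
crop('scene0.png',90,280,250,384,5,'sc_tray.png')
E
```

```text
1.2
[590.9 -27.6 140. ] [594.9 -34.6 140. ] [588.4 -29.  140. ]
[709.4  61.9  36. ]
[725.1 -85.1  36. ]
[712.3  40.8  36. ]
[ 450.9 -137.1   36. ]
[723.9 -84.5  36. ]
```

View pics/sc_plate.png

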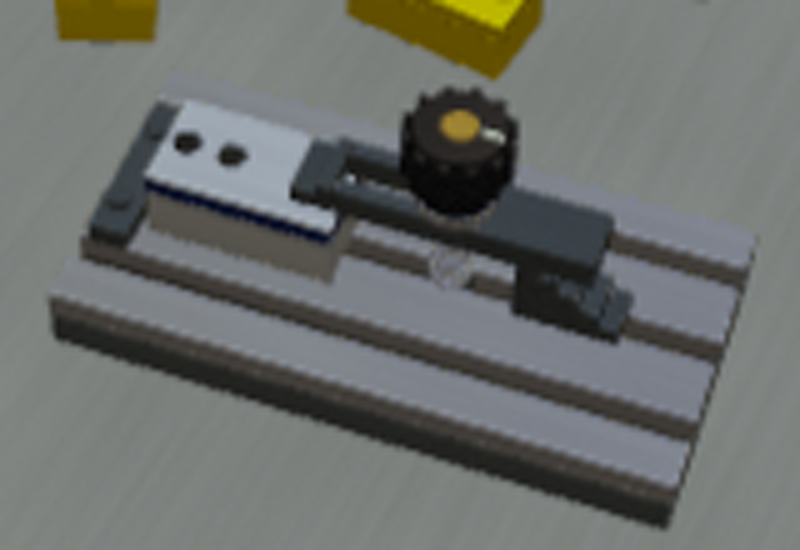

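View pics/si_plate.png

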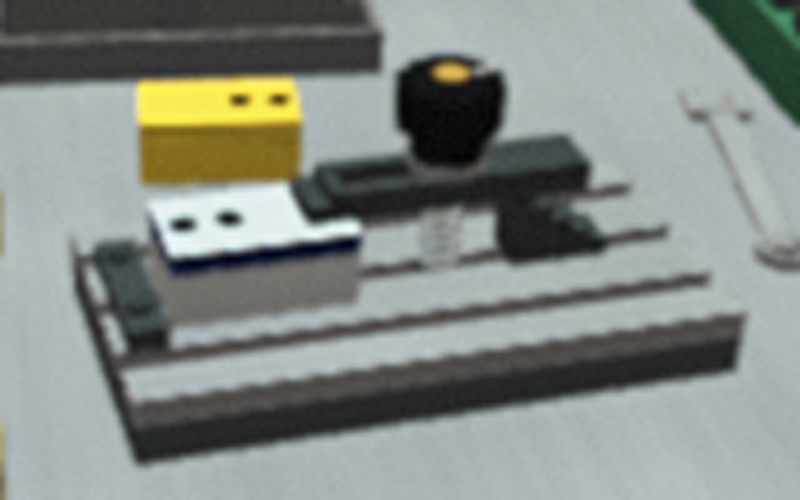

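View pics/wr_plate.png

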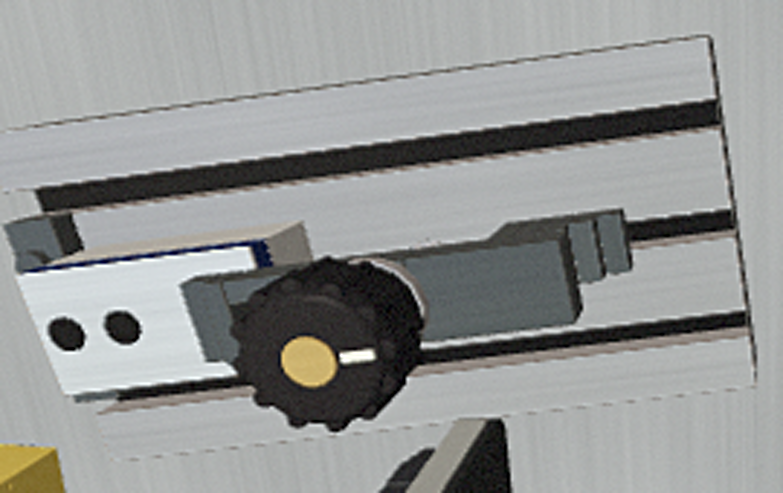

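View pics/sc_tray.png

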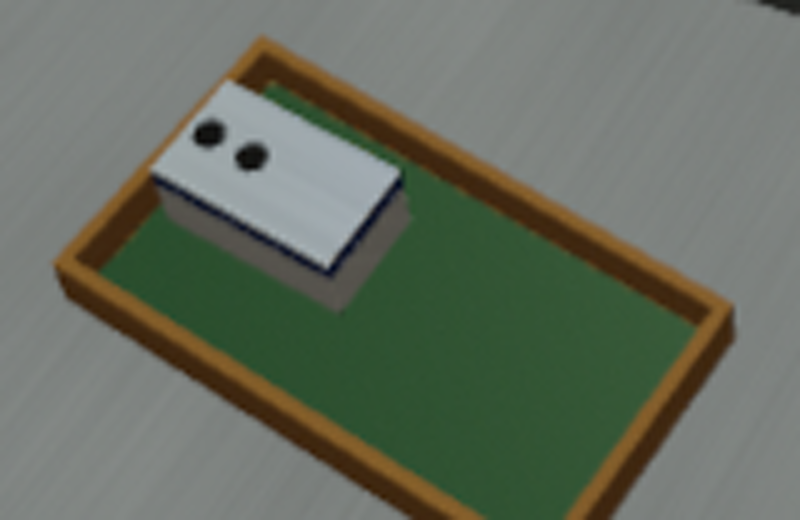

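Run:
```python
from h import *
np.set_printoptions(precision=1,suppress=True)
def s(x,y):return (x/5+190-.4,y/5+200-.4)
def d(x,y):return (x/5+200-.4,y/5+170-.4)
def w(x,y):return (x/2.9-.3,y/2.9+100-.3)
print('knob',atz('wrist',w(308,361),140),atz('scene',s(460,126),140),atz('side',d(452,72),140))
print('tri',tri([('wrist',w(308,361)),('scene',s(460,126)),('side',d(452,72))]))
W=[atz('wrist',w(*p),36) for p in [(5,128),(710,36),(755,385),(130,459)]]
print('W',*W)
S=[atz('scene',s(*p),36) for p in [(757,236),(672,492),(52,300),(170,72)]]
print('S',*S)
D=[atz('side',d(*p),36) for p in [(742,318),(135,405),(75,240)]]
print('D',*D)
ang=lambda a,b: math.atan2(*(b-a)[[1,0]])
print(ang(W[0],W[1]),ang(W[3],W[2]),ang(W[2],W[1])-math.pi/2, ang(S[2],S[1]),ang(S[3],S[0]),ang(S[1],S[0])-math.pi/2,ang(D[1],D[0]))
# block top corners z=76
for p in [(20,270),(265,243),(75,402)]: print('bw',atz('wrist',w(*p),76))
for p in [(182,98),(147,180),(330,238)]: print('bs',atz('scene',s(*p),76))
for p in [(148,198),(182,262),(360,234)]: print('bd',atz('side',d(*p),76))
# strap heel rear top corners z=92
print('heel',atz('wrist',w(560,238),92),atz('wrist',w(578,318),92),atz('scene',s(613,215),92),atz('scene',s(590,275),92))
# tray rim z=30
def t(x,y):return (x/5+90-.4,y/5+280-.4)
T=[atz('scene',t(*p),30) for p in [(263,40),(733,310),(58,266)]]
print('tray',*T,ang(T[0],T[1]),ang(T[2],T[0])-math.pi/2, np.linalg.norm(T[1]-T[0]),np.linalg.norm(T[2]-T[0]))
crop('side0.png',180,280,350,370,4.6,'si_tray.png')
```

```text
knob [589.9 -27.8 140. ] [590.3 -26.8 140. ] [588.4 -29.  140. ]
tri (array([589.6, -27.3, 139.6]), [np.float64(0.6449307910782186), np.float64(0.8973779723527876), np.float64(0.9154528988778382)])
W [425.2  27.5  36. ] [707.8  62.8  36. ] [725.2 -85.7  36. ] [ 441.6 -122.3   36. ]
S [706.8  61.8  36. ] [724.8 -86.8  36. ] [ 437.4 -124.    36. ] [414.3  22.5  36. ]
D [718.7 -92.   36. ] [ 432.2 -126.4   36. ] [414.2  13.4  36. ]
0.12439639707639796 0.12810841890095948 0.11663851185329 0.12866581693065227 0.13347749123894254 0.12070707763177513 0.1194596364461321
bw [452.1 -19.4  76. ]
bw [544.9  -9.   76. ]
bw [459.3 -73.6  76. ]
bs [447.  -20.1  76. ]
bs [457.9 -70.8  76. ]
bs [546.4 -61.5  76. ]
bd [447.9 -18.4  76. ]
bd [457.8 -77.   76. ]
bd [541.4 -62.3  76. ]
heel [657.3  -2.7  92. ] [661.7 -32.5  92. ] [656.   -2.9  92. ] [660.3 -38.3  92. ]
tray [ 364.3 -243.9   30. ] [ 607.2 -260.7   30. ] [ 356.8 -371.3   30. ] -0.06897823081279114 -0.05928031306228565 243.48493582542136 127.590461346269
```

View pics/si_tray.png

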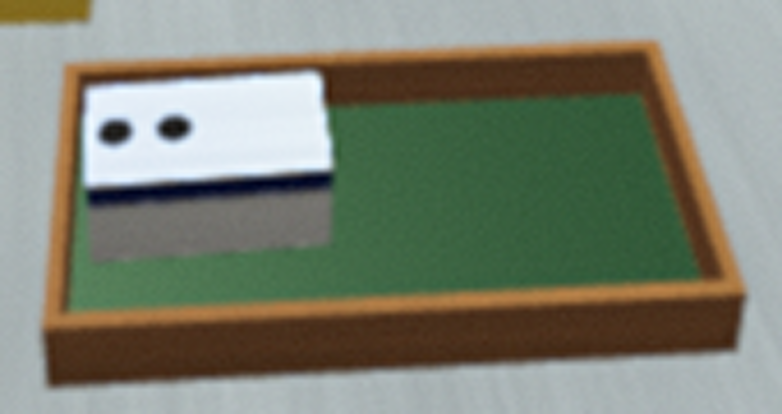

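{"op": "apply_moves", "data": {"series": [{"x": -25, "y": -5, "z": -5, "wz": -0.12}, {"x": -25, "y": -5, "z": -5, "wz": -0.12}, {"x": -25, "y": -5, "z": -5, "wz": -0.12}, {"x": -25, "y": -5, "z": -5, "wz": -0.12}, {"x": -25, "y": -5, "z": -5, "wz": -0.12}], "grip_force": 50}}

```text
validation failed for argument at $.se...
```

{"op": "apply_moves", "data": {"series": [{"wx": 0, "wy": 0, "wz": -0.12, "x": -25, "y": -5, "z": -5, "grip": 1}, {"wx": 0, "wy": 0, "wz": -0.12, "x": -25, "y": -5, "z": -5, "grip": 1}, {"wx": 0, "wy": 0, "wz": -0.12, "x": -25, "y": -5, "z": -5, "grip": 1}, {"wx": 0, "wy": 0, "wz": -0.12, "x": -25, "y": -5, "z": -5, "grip": 1}, {"wx": 0, "wy": 0, "wz": -0.12, "x": -25, "y": -5, "z": -5, "grip": 1}], "grip_force": 50}}

```text
time_s: 1.62
eef_pos: [603.6, -23.6, 207.3]
eef_rot: [0.952, -0.306, 0.006, -0.001]
ft_force: [1.2, 1.2, 0.3]
grip_width: 85.4
```

{"op": "apply_moves", "data": {"series": [{"wx": 0, "wy": 0, "wz": -0.1, "x": -14, "y": -4, "z": -10, "grip": 1}, {"wx": 0, "wy": 0, "wz": -0.08, "x": 0, "y": 0, "z": -10, "grip": 1}, {"wx": 0, "wy": 0, "wz": 0, "x": 0, "y": 0, "z": -5, "grip": 1}, {"wx": 0, "wy": 0, "wz": 0, "x": 0, "y": 0, "z": 0, "grip": 1}, {"wx": 0, "wy": 0, "wz": 0, "x": 0, "y": 0, "z": 0, "grip": 1}]}}

```text
time_s: 2.03
eef_pos: [581.4, -29.2, 181.4]
eef_rot: [0.919, -0.395, 0.003, 0.001]
ft_force: [0.4, -0.1, 0.2]
grip_width: 85.7
```

Run:
```python
from h import *
np.set_printoptions(precision=4,suppress=True)
o=ctrl.get_obs(); print(o['time_s'],o['eef_pos'],R.from_quat(o['eef_rot']).as_matrix(),o['q'])
cap('wrist','w1.png')
print(proj('wrist',[589.7,-27.5,140],o))
```

```text
2.0333 [581.3598 -29.2279 181.4223] [[ 0.6877 -0.726   0.0054]
 [-0.726  -0.6877 -0.0048]
 [ 0.0072 -0.0006 -1.    ]] [-0.2168  0.4853  0.2559  1.9906 -0.1809  0.6818 -0.6615]
[264.9573 206.7087]
```

View pics/w1.png

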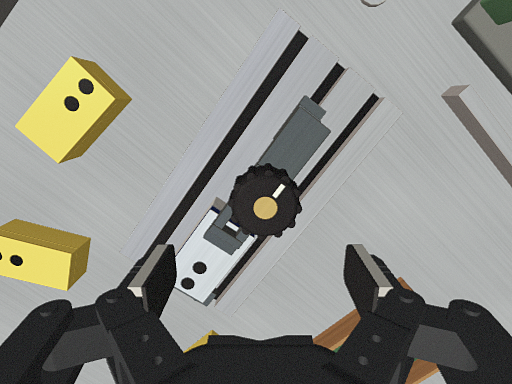

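{"op": "apply_moves", "data": {"series": [{"wx": 0, "wy": 0, "wz": 0, "x": 8, "y": 1.7, "z": 0, "grip": 1}, {"wx": 0, "wy": 0, "wz": 0, "x": 0, "y": 0, "z": -20, "grip": 1}, {"wx": 0, "wy": 0, "wz": 0, "x": 0, "y": 0, "z": -20, "grip": 1}, {"wx": 0, "wy": 0, "wz": 0, "x": 0, "y": 0, "z": -15, "grip": 1}, {"wx": 0, "wy": 0, "wz": 0, "x": 0, "y": 0, "z": 0, "grip": 1}]}}

```text
time_s: 2.5
eef_pos: [600.4, -25.9, 129.0]
eef_rot: [0.92, -0.392, 0.01, -0.003]
ft_force: [-0.5, 0.5, 0.1]
grip_width: 85.4
```

{"op": "apply_moves", "data": {"series": [{"wx": 0, "wy": 0, "wz": 0, "x": 0, "y": 0, "z": 0, "grip": 1}, {"wx": 0, "wy": 0, "wz": 0, "x": -5, "y": -1, "z": 0, "grip": 1}, {"wx": 0, "wy": 0, "wz": 0, "x": 0, "y": 0, "z": 0, "grip": 1}, {"wx": 0, "wy": 0, "wz": 0, "x": 0, "y": 0, "z": 0, "grip": 1}, {"wx": 0, "wy": 0, "wz": 0, "x": 0, "y": 0, "z": 0, "grip": 1}]}}

```text
time_s: 2.92
eef_pos: [599.8, -26.7, 132.2]
eef_rot: [0.92, -0.391, 0.013, -0.004]
ft_force: [0.7, 0.7, 0.2]
grip_width: 85.6
```

```bash
cat >> h.py <<'E'
def st(target=None,yaw=None):
    np.set_printoptions(precision=3,suppress=True)
    o=ctrl.get_obs(); M=R.from_quat(o['eef_rot']).as_matrix()
    cy=math.atan2(M[1,0],M[0,0]); y=cy if yaw is None else yaw
    D=np.array([[math.cos(y),math.sin(y),0],[math.sin(y),-math.cos(y),0],[0,0,-1]])
    print('t',round(o['time_s'],2),'pos',o['eef_pos'],'yaw',round(cy,3),'fix',R.from_matrix(D@M.T).as_rotvec(),'q',o['q'],'v',o['joint_vel'],'F',o['ft_force'],'M',o['torque'],'g',round(o['grip_width'],1))
    if target is not None: print('need',np.array(target)-o['eef_pos'])
    return o
E
python3 -c "
from h import *
st([589.7,-27.5,104],-0.81)"
```

```text
t 2.92 pos [599.84  -26.69  132.191] yaw -0.804 fix [ 0.002  0.028 -0.006] q [-0.19   0.566  0.22   1.996 -0.213  0.573 -0.63 ] v [-0.002 -0.013  0.001 -0.009 -0.001  0.001  0.001] F [0.692 0.686 0.15 ] M [0.028 0.046 0.004] g 85.6
need [-10.14   -0.81  -28.191]
```

{"op": "apply_moves", "data": {"series": [{"wx": 0, "wy": 0.02, "wz": 0, "x": -5, "y": 0, "z": 0, "grip": 1}, {"wx": 0, "wy": 0.01, "wz": 0, "x": -5, "y": 0, "z": 0, "grip": 1}, {"wx": 0, "wy": 0, "wz": 0, "x": -4, "y": 0, "z": 0, "grip": 1}, {"wx": 0, "wy": 0, "wz": 0, "x": 0, "y": 0, "z": 0, "grip": 1}, {"wx": 0, "wy": 0, "wz": 0, "x": 0, "y": 0, "z": 0, "grip": 1}]}}

```text
time_s: 3.33
eef_pos: [585.2, -26.7, 134.2]
eef_rot: [0.92, -0.391, -0.001, 0.001]
ft_force: [0.1, 1.0, -0.5]
grip_width: 85.1
```

```bash
python3 -c "
from h import *
st([589.7,-27.5,104],-0.81)"
```

```text
t 3.33 pos [585.198 -26.723 134.229] yaw -0.804 fix [ 0.002 -0.002 -0.006] q [-0.194  0.558  0.226  2.007 -0.207  0.601 -0.634] v [-0.001 -0.007 -0.001  0.014  0.003  0.005 -0.002] F [ 0.146  0.986 -0.452] M [-0.005  0.027  0.008] g 85.1
need [  4.502  -0.777 -30.229]
```

{"op": "apply_moves", "data": {"series": [{"wx": 0, "wy": 0, "wz": 0, "x": 1.5, "y": -0.4, "z": -7, "grip": 1}, {"wx": 0, "wy": 0, "wz": 0, "x": 1, "y": -0.4, "z": -7, "grip": 1}, {"wx": 0, "wy": 0, "wz": 0, "x": 0, "y": 0, "z": -7, "grip": 1}, {"wx": 0, "wy": 0, "wz": 0, "x": 0, "y": 0, "z": -4, "grip": 1}, {"wx": 0, "wy": 0, "wz": 0, "x": 0, "y": 0, "z": -1, "grip": 1}]}}

```text
time_s: 3.75
eef_pos: [587.9, -27.5, 105.4]
eef_rot: [0.92, -0.391, -0.0, 0.001]
ft_force: [0.4, -0.3, -0.1]
grip_width: 85.4
```

```bash
python3 -c "
from h import *
st([589.7,-27.5,104],-0.81)"
```

```text
t 3.75 pos [587.886 -27.518 105.381] yaw -0.804 fix [ 0.002 -0.002 -0.006] q [-0.179  0.602  0.207  2.015 -0.222  0.547 -0.62 ] v [ 0.009  0.032 -0.014  0.008 -0.009 -0.026  0.006] F [ 0.436 -0.325 -0.108] M [-0.009  0.018 -0.006] g 85.4
need [ 1.814  0.018 -1.381]
```

{"op": "apply_moves", "data": {"series": [{"wx": 0, "wy": 0, "wz": 0, "x": 1.5, "y": 0, "z": -1, "grip": 1}, {"wx": 0, "wy": 0, "wz": 0, "x": 0, "y": 0, "z": 0, "grip": 0.2}, {"wx": 0, "wy": 0, "wz": 0, "x": 0, "y": 0, "z": 0, "grip": -1}, {"wx": 0, "wy": 0, "wz": 0, "x": 0, "y": 0, "z": 0, "grip": -1}, {"wx": 0, "wy": 0, "wz": 0, "x": 0, "y": 0, "z": 0, "grip": -1}], "grip_force": 50}}

```text
time_s: 4.17
eef_pos: [588.9, -27.5, 103.1]
eef_rot: [0.92, -0.391, -0.002, 0.002]
ft_force: [-0.9, 0.8, 1.1]
grip_width: 50.6
```

```bash
python3 -c "
from h import *
st([589.7,-27.5,104],-0.81)
cap('wrist','w2.png')"
```

```text
t 4.17 pos [588.921 -27.483 103.109] yaw -0.804 fix [ 0.002 -0.005 -0.006] q [-0.178  0.608  0.206  2.012 -0.223  0.548 -0.62 ] v [ 0.001 -0.002 -0.001  0.001 -0.    -0.001 -0.002] F [-0.872  0.849  1.125] M [ 0.032  0.126 -0.002] g 50.6
need [ 0.779 -0.017  0.891]
```

View pics/w2.png

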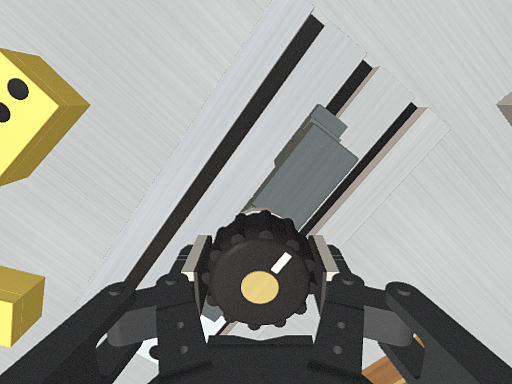

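{"op": "apply_moves", "data": {"series": [{"wx": 0, "wy": 0, "wz": 0.1, "x": 0, "y": 0, "z": 0, "grip": -1}, {"wx": 0, "wy": 0, "wz": 0.12, "x": 0, "y": 0, "z": 0, "grip": -1}, {"wx": 0, "wy": 0, "wz": 0.12, "x": 0, "y": 0, "z": 0, "grip": -1}, {"wx": 0, "wy": 0, "wz": 0.12, "x": 0, "y": 0, "z": 0, "grip": -1}, {"wx": 0, "wy": 0, "wz": 0.12, "x": 0, "y": 0, "z": 0, "grip": -1}], "grip_force": 50}}

```text
time_s: 4.63
eef_pos: [589.3, -27.8, 103.4]
eef_rot: [0.994, -0.105, -0.0, 0.002]
ft_force: [0.7, 0.6, -1.0]
grip_width: 50.8
```

```bash
python3 -c "
from h import *
st([589.7,-27.5,104],-0.81)
cap('wrist','w3.png')"
```

```text
t 4.63 pos [589.311 -27.765 103.41 ] yaw -0.21 fix [ 0.003 -0.002 -0.6  ] q [-0.063  0.596  0.044  2.008 -0.041  0.538 -0.201] v [ 0.295 -0.015 -0.413 -0.007  0.451 -0.008  1.046] F [ 0.742  0.563 -0.969] M [ 0.092  0.044 -0.152] g 50.8
need [0.389 0.265 0.59 ]
```

View pics/w3.png

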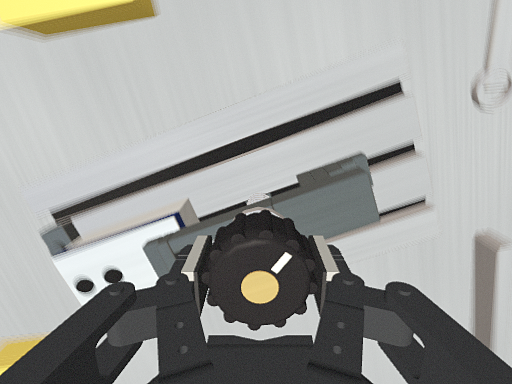

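{"op": "apply_moves", "data": {"series": [{"wx": 0, "wy": 0, "wz": 0.12, "x": 0, "y": 0, "z": 0.2, "grip": -1}, {"wx": 0, "wy": 0, "wz": 0.12, "x": 0, "y": 0, "z": 0.2, "grip": -1}, {"wx": 0, "wy": 0, "wz": 0.12, "x": 0, "y": 0, "z": 0.2, "grip": -1}, {"wx": 0, "wy": 0, "wz": 0.12, "x": 0, "y": 0, "z": 0.2, "grip": -1}, {"wx": 0, "wy": 0, "wz": 0.12, "x": 0, "y": 0, "z": 0.2, "grip": -1}]}}

```text
time_s: 5.1
eef_pos: [589.8, -27.7, 103.8]
eef_rot: [0.98, 0.199, 0.001, 0.001]
ft_force: [0.1, 0.8, -2.4]
grip_width: 51.1
```

{"op": "apply_moves", "data": {"series": [{"wx": 0, "wy": 0, "wz": 0.12, "x": 0, "y": 0, "z": 0.1, "grip": -1}, {"wx": 0, "wy": 0, "wz": 0.12, "x": 0, "y": 0, "z": 0.1, "grip": -1}, {"wx": 0, "wy": 0, "wz": 0.12, "x": 0, "y": 0, "z": 0.1, "grip": -1}, {"wx": 0, "wy": 0, "wz": 0.12, "x": 0, "y": 0, "z": 0.1, "grip": -1}, {"wx": 0, "wy": 0, "wz": 0.12, "x": 0, "y": 0, "z": 0.1, "grip": -1}]}}

```text
time_s: 5.52
eef_pos: [590.2, -27.4, 104.3]
eef_rot: [0.873, 0.487, 0.002, 0.001]
ft_force: [0.6, 0.7, -2.3]
grip_width: 51.1
```

```bash
python3 -c "
from h import *
st([589.7,-27.5,105],1.69)"
```

```text
t 5.52 pos [590.208 -27.366 104.337] yaw 1.018 fix [-0.002  0.004  0.672] q [ 0.183  0.609 -0.298  1.998  0.315  0.573  0.688] v [ 0.295  0.044 -0.414 -0.012  0.401  0.083  1.088] F [ 0.568  0.738 -2.303] M [ 0.08   0.088 -0.052] g 51.1
need [-0.508 -0.134  0.663]
```

{"op": "apply_moves", "data": {"series": [{"wx": 0, "wy": 0, "wz": 0.12, "x": 0, "y": 0, "z": 0.2, "grip": -1}, {"wx": 0, "wy": 0, "wz": 0.12, "x": 0, "y": 0, "z": 0.2, "grip": -1}, {"wx": 0, "wy": 0, "wz": 0.12, "x": 0, "y": 0, "z": 0.2, "grip": -1}, {"wx": 0, "wy": 0, "wz": 0.12, "x": 0, "y": 0, "z": 0.2, "grip": -1}, {"wx": 0, "wy": 0, "wz": 0.12, "x": 0, "y": 0, "z": 0.2, "grip": -1}]}}

```text
time_s: 5.93
eef_pos: [590.3, -26.8, 105.0]
eef_rot: [0.684, 0.73, 0.003, 0.0]
ft_force: [0.5, 0.1, -2.5]
grip_width: 50.5
```

{"op": "apply_moves", "data": {"series": [{"wx": 0, "wy": 0, "wz": 0.06, "x": 0, "y": 0, "z": 0, "grip": -1}, {"wx": 0, "wy": 0, "wz": 0, "x": 0, "y": 0, "z": 0, "grip": -1}, {"wx": 0, "wy": 0, "wz": 0, "x": 0, "y": 0, "z": 0, "grip": 1}, {"wx": 0, "wy": 0, "wz": 0, "x": 0, "y": 0, "z": 0, "grip": 1}, {"wx": 0, "wy": 0, "wz": 0, "x": 0, "y": 0, "z": 0, "grip": 1}]}}

```text
time_s: 6.35
eef_pos: [590.3, -27.6, 104.9]
eef_rot: [0.664, 0.748, 0.003, -0.0]
ft_force: [0.2, 0.5, 0.6]
grip_width: 84.0
```

```bash
python3 -c "
from h import *
st([589.7,-27.5,105],1.69)
cap('wrist','w4.png')"
```

```text
t 6.35 pos [590.307 -27.577 104.856] yaw 1.689 fix [-0.004  0.003  0.001] q [ 0.316  0.637 -0.485  1.991  0.487  0.624  1.198] v [-0.003 -0.002  0.013 -0.002 -0.001 -0.003 -0.019] F [0.193 0.501 0.624] M [-0.002  0.015 -0.029] g 84.0
need [-0.607  0.077  0.144]
```

View pics/w4.png

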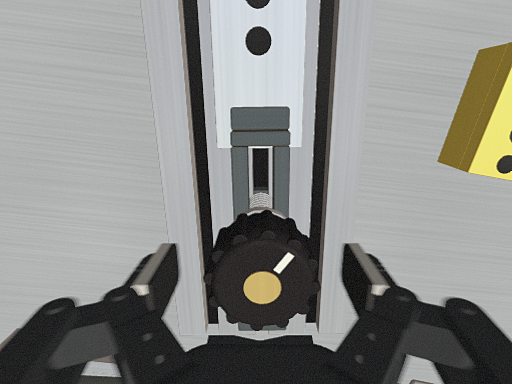

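{"op": "apply_moves", "data": {"series": [{"wx": 0, "wy": 0, "wz": 0, "x": 15, "y": 1.9, "z": 0, "grip": 1}, {"wx": 0, "wy": 0, "wz": 0, "x": 15, "y": 1.9, "z": 0, "grip": 1}, {"wx": 0, "wy": 0, "wz": 0, "x": 15, "y": 1.9, "z": 0, "grip": 1}, {"wx": 0, "wy": 0, "wz": 0, "x": 12, "y": 1.5, "z": 0, "grip": 1}, {"wx": 0, "wy": 0, "wz": 0, "x": 3, "y": 0.3, "z": -2, "grip": 1}]}}

```text
time_s: 6.82
eef_pos: [650.7, -21.1, 103.3]
eef_rot: [0.666, 0.746, 0.001, 0.0]
ft_force: [-0.6, -0.2, -0.1]
grip_width: 85.5
```

```bash
python3 -c "
from h import *
st([649.8,-20.1,74],1.694)
cap('wrist','w5.png')"
```

```text
t 6.82 pos [650.688 -21.148 103.255] yaw 1.683 fix [-0.001  0.002  0.011] q [ 0.289  0.699 -0.484  1.853  0.478  0.706  1.215] v [-0.031  0.068  0.028 -0.056  0.018  0.018 -0.018] F [-0.582 -0.161 -0.054] M [-0.013 -0.006  0.008] g 85.5
need [ -0.888   1.048 -29.255]
```

View pics/w5.png

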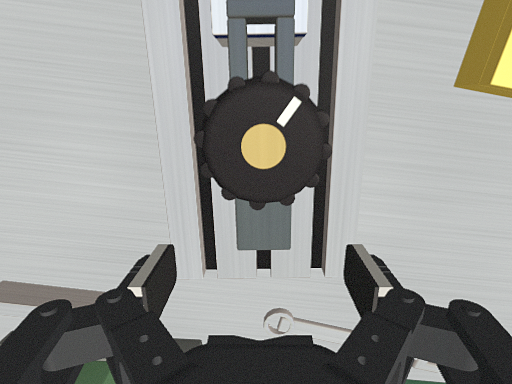

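```bash
python3 -c "
from h import *
np.set_printoptions(precision=2,suppress=True)
for uv in [(237,249),(291,249)]: print(atz('wrist',uv,93.5))
print(atz('wrist',(263,146),142.5))
for uv in [(212,36),(306,38)]: print(atz('wrist',uv,76))
"
```

```text
[657.05 -35.08  93.5 ]
[653.53  -3.69  93.5 ]
[588.15 -28.33 142.5 ]
[544.16 -59.47  76.  ]
[539.59 -10.55  76.  ]
```

{"op": "apply_moves", "data": {"series": [{"wx": 0, "wy": 0, "wz": 0.01, "x": -1.5, "y": 0.5, "z": -8, "grip": 1}, {"wx": 0, "wy": 0, "wz": 0, "x": -1, "y": 0.3, "z": -8, "grip": 1}, {"wx": 0, "wy": 0, "wz": 0, "x": 0, "y": 0, "z": -7, "grip": 1}, {"wx": 0, "wy": 0, "wz": 0, "x": 0, "y": 0, "z": -4, "grip": 1}, {"wx": 0, "wy": 0, "wz": 0, "x": 0, "y": 0, "z": 0, "grip": 1}]}}

```text
time_s: 7.28
eef_pos: [642.6, -21.3, 71.4]
eef_rot: [0.662, 0.749, -0.002, -0.002]
ft_force: [-0.8, 0.8, -0.6]
grip_width: 85.5
```

```bash
python3 -c "
from h import *
st([647.6,-20.3,74],1.694)"
```

```text
t 7.28 pos [642.576 -21.257  71.449] yaw 1.694 fix [ 0.001 -0.006  0.   ] q [ 0.272  0.734 -0.458  1.879  0.51   0.653  1.195] v [-0.     0.004  0.003  0.019  0.005 -0.001 -0.005] F [-0.769  0.847 -0.602] M [ 0.013 -0.024  0.016] g 85.5
need [5.024 0.957 2.551]
```

{"op": "apply_moves", "data": {"series": [{"wx": 0, "wy": 0, "wz": 0, "x": 3, "y": 0.6, "z": 2, "grip": 1}, {"wx": 0, "wy": 0, "wz": 0, "x": 2, "y": 0.4, "z": 1, "grip": 0.3}, {"wx": 0, "wy": 0, "wz": 0, "x": 0, "y": 0, "z": 0, "grip": 0}, {"wx": 0, "wy": 0, "wz": 0, "x": 0, "y": 0, "z": 0, "grip": -1}, {"wx": 0, "wy": 0, "wz": 0, "x": 0, "y": 0, "z": 0, "grip": -1}], "grip_force": 25}}

```text
time_s: 7.7
eef_pos: [647.2, -20.3, 74.4]
eef_rot: [0.662, 0.749, -0.003, -0.002]
ft_force: [0.6, 0.2, 0.6]
grip_width: 38.9
```

{"op": "apply_moves", "data": {"series": [{"wx": 0, "wy": 0, "wz": 0, "x": 0, "y": 0, "z": 0, "grip": -1}, {"wx": 0, "wy": 0, "wz": 0, "x": 0, "y": 0, "z": 0, "grip": -1}, {"wx": 0, "wy": 0, "wz": 0, "x": 0, "y": 0, "z": 0, "grip": -1}, {"wx": 0, "wy": 0, "wz": 0, "x": 0, "y": 0, "z": 0, "grip": -1}, {"wx": 0, "wy": 0, "wz": 0, "x": 0, "y": 0, "z": 0, "grip": -1}]}}

```text
time_s: 8.12
eef_pos: [647.4, -19.7, 74.9]
eef_rot: [0.661, 0.75, -0.002, -0.002]
ft_force: [-0.4, -0.1, -1.6]
grip_width: 31.2
```

```bash
python3 -c "
from h import *
st([647.6,-20.3,74],1.694)
cap('side','s2.png'); crop('s2.png',200,150,360,270,5,'s2c.png')"
```

```text
t 8.12 pos [647.429 -19.731  74.903] yaw 1.696 fix [ 0.001 -0.006 -0.002] q [ 0.272  0.734 -0.463  1.867  0.506  0.666  1.201] v [ 0.     0.     0.    -0.     0.001  0.     0.001] F [-0.364 -0.079 -1.637] M [-0.011 -0.037  0.079] g 31.2
need [ 0.171 -0.569 -0.903]
```

View pics/s2c.png

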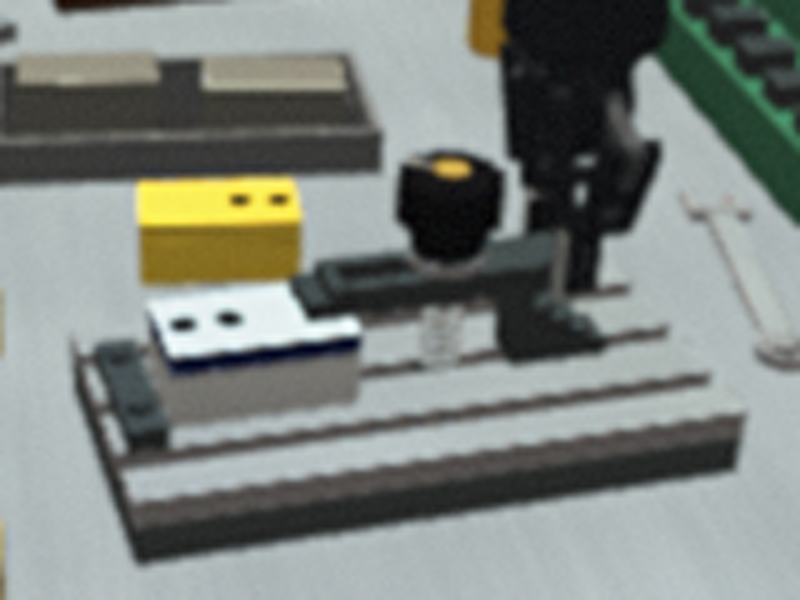

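{"op": "apply_moves", "data": {"series": [{"wx": 0, "wy": 0, "wz": 0, "x": 5, "y": 0.6, "z": 0, "grip": -1}, {"wx": 0, "wy": 0, "wz": 0, "x": 7, "y": 0.9, "z": 0, "grip": -1}, {"wx": 0, "wy": 0, "wz": 0, "x": 7, "y": 0.9, "z": 0, "grip": -1}, {"wx": 0, "wy": 0, "wz": 0, "x": 7, "y": 0.9, "z": 0, "grip": -1}, {"wx": 0, "wy": 0, "wz": 0, "x": 5, "y": 0.6, "z": 0, "grip": -1}]}}

```text
time_s: 8.58
eef_pos: [674.9, -16.3, 74.0]
eef_rot: [0.661, 0.75, -0.007, -0.005]
ft_force: [-2.7, -0.1, 0.7]
grip_width: 31.4
```

```bash
python3 -c "
from h import *
st([690,-15,74],1.694)"
```

```text
t 8.58 pos [674.93  -16.261  74.027] yaw 1.696 fix [ 0.004 -0.018 -0.002] q [ 0.262  0.766 -0.467  1.793  0.496  0.721  1.218] v [-0.023  0.067 -0.006 -0.152 -0.02   0.108  0.032] F [-2.658 -0.102  0.673] M [-0.024  0.493  0.115] g 31.4
need [15.07   1.261 -0.027]
```

{"op": "apply_moves", "data": {"series": [{"wx": 0, "wy": -0.01, "wz": 0, "x": 6, "y": 0.7, "z": 0, "grip": -1}, {"wx": 0, "wy": -0.005, "wz": 0, "x": 5, "y": 0.6, "z": 0, "grip": -1}, {"wx": 0, "wy": 0, "wz": 0, "x": 4, "y": 0.5, "z": 0, "grip": -1}, {"wx": 0, "wy": 0, "wz": 0, "x": 3, "y": 0.4, "z": 0, "grip": -1}, {"wx": 0, "wy": 0, "wz": 0, "x": 3, "y": 0.4, "z": 0, "grip": -1}]}}

```text
time_s: 9.0
eef_pos: [692.0, -14.3, 72.5]
eef_rot: [0.662, 0.75, -0.009, -0.004]
ft_force: [-6.5, -1.2, 3.2]
grip_width: 31.1
```

```bash
python3 -c "
from h import *
st([690,-15,74],1.694)"
```

```text
t 9.0 pos [691.952 -14.269  72.456] yaw 1.695 fix [ 0.008 -0.018 -0.001] q [ 0.251  0.784 -0.464  1.752  0.495  0.744  1.222] v [-0.017  0.042 -0.001 -0.064 -0.027  0.115  0.021] F [-6.462 -1.168  3.229] M [0.066 1.51  0.117] g 31.1
need [-1.952 -0.731  1.544]
```

{"op": "apply_moves", "data": {"series": [{"wx": 0, "wy": -0.01, "wz": 0, "x": 3, "y": 0.4, "z": 0.3, "grip": -1}, {"wx": 0, "wy": -0.01, "wz": 0, "x": 3, "y": 0.4, "z": 0.3, "grip": -1}, {"wx": 0, "wy": 0, "wz": 0, "x": 3, "y": 0.4, "z": 0, "grip": -1}, {"wx": 0, "wy": 0, "wz": 0, "x": 3, "y": 0.4, "z": 0, "grip": -1}, {"wx": 0, "wy": 0, "wz": 0, "x": 3, "y": 0.4, "z": 0, "grip": -1}]}}

```text
time_s: 9.42
eef_pos: [691.9, -14.3, 71.2]
eef_rot: [0.662, 0.749, -0.017, -0.007]
ft_force: [-8.6, -0.6, 5.3]
grip_width: 31.3
```

```bash
python3 -c "
from h import *
st([690,-15,74],1.694)
cap('side','s3.png'); crop('s3.png',200,150,360,270,5,'s3c.png')
cap('wrist','w6.png')"
```

```text
t 9.42 pos [691.859 -14.299  71.16 ] yaw 1.694 fix [ 0.017 -0.033 -0.   ] q [ 0.244  0.789 -0.46   1.741  0.494  0.765  1.22 ] v [-0.012  0.031 -0.001 -0.061 -0.026  0.117  0.024] F [-8.558 -0.639  5.348] M [0.066 1.537 0.091] g 31.3
need [-1.859 -0.701  2.84 ]
```

View pics/s3c.png

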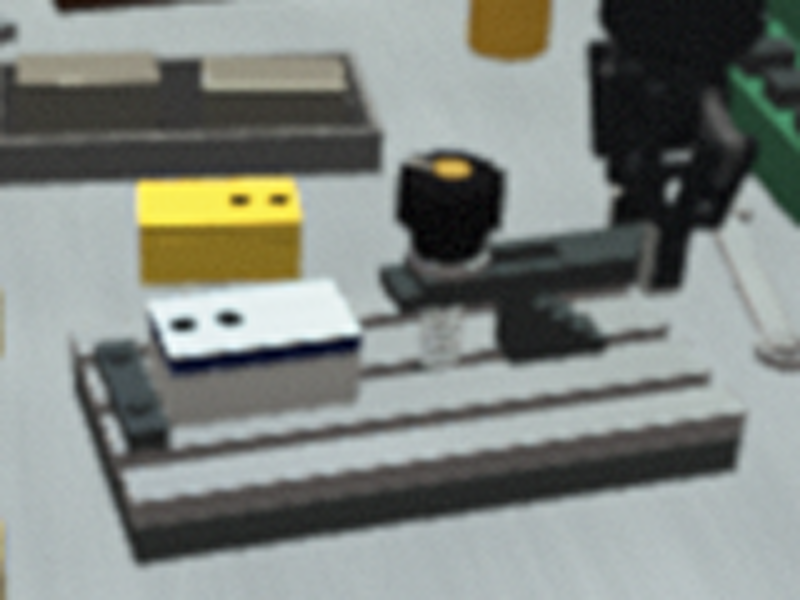

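View pics/w6.png

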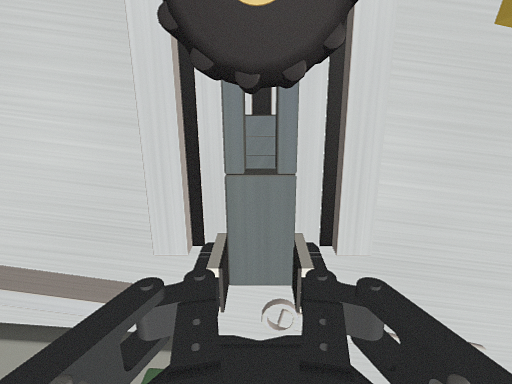

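{"op": "apply_moves", "data": {"series": [{"wx": 0, "wy": 0, "wz": 0, "x": 0, "y": 0, "z": 0, "grip": -0.1}, {"wx": 0, "wy": 0, "wz": 0, "x": 0, "y": 0, "z": 0, "grip": 0.2}, {"wx": 0.005, "wy": -0.01, "wz": 0, "x": 0, "y": 0, "z": 1, "grip": 0.4}, {"wx": 0.01, "wy": -0.02, "wz": 0, "x": 0, "y": 0, "z": 3, "grip": 1}, {"wx": 0, "wy": 0, "wz": 0, "x": 0, "y": 0, "z": 10, "grip": 1}]}}

```text
time_s: 9.93
eef_pos: [696.3, -14.2, 84.2]
eef_rot: [0.663, 0.749, 0.003, 0.002]
ft_force: [-0.4, -0.0, -0.2]
grip_width: 81.1
```

{"op": "apply_moves", "data": {"series": [{"wx": 0, "wy": 0, "wz": 0, "x": 0, "y": 0, "z": 15, "grip": 1}, {"wx": 0, "wy": 0, "wz": 0, "x": 0, "y": 0, "z": 25, "grip": 1}, {"wx": 0, "wy": 0, "wz": 0, "x": -5, "y": 0, "z": 30, "grip": 1}, {"wx": 0, "wy": 0, "wz": 0, "x": -15, "y": -1.8, "z": 20, "grip": 1}, {"wx": 0, "wy": 0, "wz": 0, "x": -20, "y": -2.5, "z": 5, "grip": 1}]}}

```text
time_s: 10.35
eef_pos: [663.5, -17.2, 189.1]
eef_rot: [0.663, 0.748, 0.008, 0.006]
ft_force: [1.7, 0.4, 0.3]
grip_width: 85.4
```

```bash
python3 -c "
from h import *
st([500,-40.6,180],1.694)"
```

```text
t 10.35 pos [663.522 -17.245 189.053] yaw 1.691 fix [-0.005  0.019  0.003] q [ 0.329  0.607 -0.548  1.784  0.406  0.844  1.283] v [ 0.181 -0.365 -0.097  0.501 -0.088 -0.199  0.009] F [1.691 0.368 0.275] M [-0.012  0.033 -0.019] g 85.4
need [-163.522  -23.355   -9.053]
```

{"op": "apply_moves", "data": {"series": [{"wx": 0, "wy": 0.01, "wz": 0, "x": -30, "y": -4, "z": 0, "grip": 1}, {"wx": 0, "wy": 0, "wz": 0, "x": -30, "y": -4, "z": 0, "grip": 1}, {"wx": 0, "wy": 0, "wz": 0, "x": -30, "y": -4, "z": 0, "grip": 1}, {"wx": 0, "wy": 0, "wz": 0, "x": -30, "y": -4, "z": 0, "grip": 1}, {"wx": 0, "wy": 0, "wz": 0, "x": -15, "y": -2, "z": 0, "grip": 1}]}}

```text
time_s: 10.77
eef_pos: [531.9, -33.6, 202.0]
eef_rot: [0.663, 0.748, 0.013, 0.011]
ft_force: [0.1, -1.3, -0.7]
grip_width: 85.5
```

{"op": "apply_moves", "data": {"series": [{"wx": 0, "wy": 0, "wz": 0, "x": -5, "y": -2, "z": -5, "grip": 1}, {"wx": 0, "wy": 0, "wz": 0, "x": 0, "y": -1, "z": -5, "grip": 1}, {"wx": 0, "wy": 0, "wz": 0, "x": 0, "y": 0, "z": 0, "grip": 1}, {"wx": 0, "wy": 0, "wz": 0, "x": 0, "y": 0, "z": 0, "grip": 1}, {"wx": 0, "wy": 0, "wz": 0, "x": 0, "y": 0, "z": 0, "grip": 1}]}}

```text
time_s: 11.18
eef_pos: [529.3, -37.0, 195.9]
eef_rot: [0.663, 0.748, 0.015, 0.014]
ft_force: [-0.0, 0.4, -0.8]
grip_width: 85.3
```

```bash
python3 -c "
from h import *
o=st([499,-40.6,41],1.694)
cap('wrist','w7.png')
cap('scene','s4.png');crop('s4.png',110,180,350,384,3.2,'s4c.png')"
```

```text
t 11.18 pos [529.255 -36.963 195.884] yaw 1.691 fix [-0.003  0.041  0.003] q [ 0.431  0.436 -0.583  2.085  0.382  0.679  1.29 ] v [-0.007  0.014 -0.002 -0.031  0.    -0.002 -0.001] F [-0.048  0.43  -0.847] M [0.    0.051 0.036] g 85.3
need [ -30.255   -3.637 -154.884]
```

View pics/w7.png

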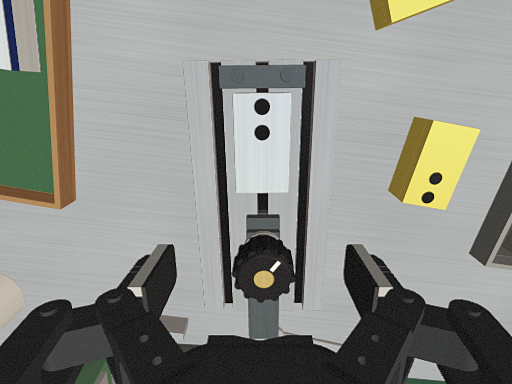

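View pics/s4c.png

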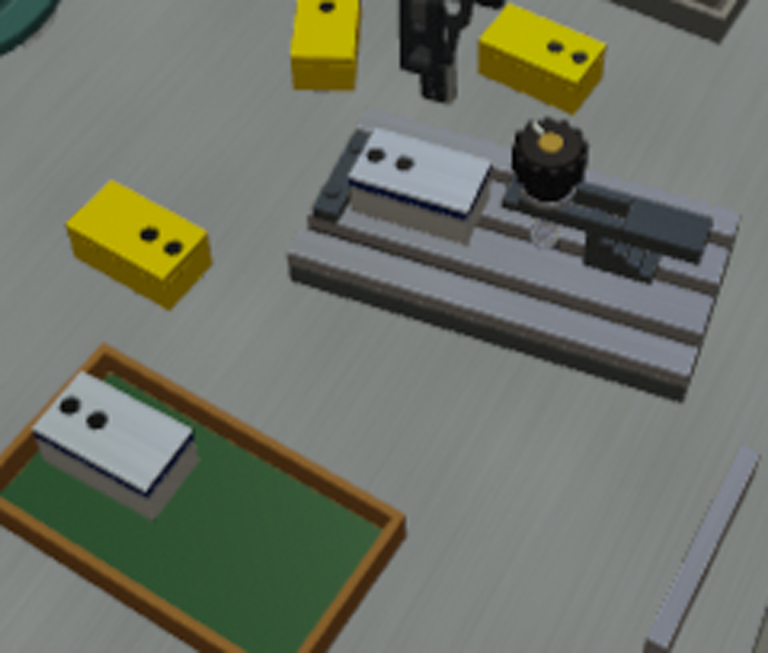

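```bash
python3 -c "
from h import *
np.set_printoptions(precision=2,suppress=True)
P=[atz('wrist',uv,76) for uv in [(234,93),(291,93),(288.5,192),(236,192)]]
print(*P,np.mean(P,0)); e=(P[3]+P[2])/2-(P[0]+P[1])/2; print(np.linalg.norm(e),math.atan2(e[1],e[0]),math.atan2(*(P[1]-P[0])[[1,0]])-math.pi/2)
print('knob',atz('wrist',(264,279),142.5))
# tray rim corners visible in wrist
print('trayc',atz('wrist',(62,207),30))
def t(x,y):return (x/4.6+180-.4,y/4.6+280-.4)
T=[atz('side',t(*p),30) for p in [(68,65),(655,42),(745,295),(45,325)]]
print('side tray',*T,np.mean(T,0))
def c(x,y):return (x/3.2+110-.4,y/3.2+180-.4)
B=[atz('scene',c(*p),76) for p in [(378,128),(492,163),(463,217),(350,180)]];print('scene block',*B,np.mean(B,0))
"
python3 - <<'E'
import sys;sys.path.insert(0,'.')
import os;os.chdir('.')
from h import *
crop('scene0.png',80,280,250,384,4.6,'sc_tray2.png')
crop('w7.png',200,60,330,220,3.7,'w7c.png')
E
```

```text
[454.33 -69.28  76.  ] [448.56 -21.42  76.  ] [536.93  -9.86  76.  ] [542.93 -59.41  76.  ] [495.69 -39.99  76.  ]
89.12873443049868 0.1205295462407537 0.11995446230319473
knob [588.61 -27.63 142.5 ]
trayc [ 602.23 -257.25   30.  ]
side tray [ 362.   -245.26   30.  ] [ 603.1  -261.14   30.  ] [ 595.01 -389.86   30.  ] [ 353.11 -371.88   30.  ] [ 478.3  -317.04   30.  ]
scene block [451.2  -19.32  76.  ] [539.54 -10.06  76.  ] [544.13 -63.38  76.  ] [458.25 -71.42  76.  ] [498.28 -41.05  76.  ]
```

View pics/w7c.png

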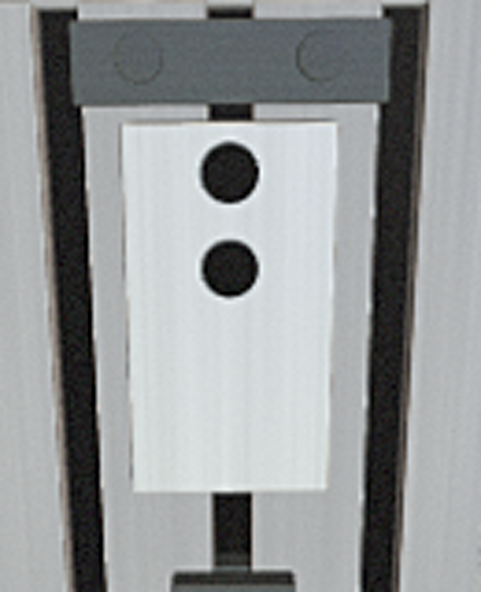

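{"op": "apply_moves", "data": {"series": [{"wx": 0, "wy": 0.02, "wz": 0, "x": -15, "y": -2, "z": -5, "grip": 1}, {"wx": 0, "wy": 0.02, "wz": 0, "x": -15, "y": -1.5, "z": -15, "grip": 1}, {"wx": 0, "wy": 0.01, "wz": 0, "x": -2, "y": 0, "z": -20, "grip": 1}, {"wx": 0, "wy": 0, "wz": 0, "x": 0, "y": 0, "z": -20, "grip": 1}, {"wx": 0, "wy": 0, "wz": 0, "x": 0, "y": 0, "z": -10, "grip": 1}]}}

```text
time_s: 11.7
eef_pos: [497.3, -40.0, 125.0]
eef_rot: [0.663, 0.748, -0.001, -0.004]
ft_force: [0.4, 0.5, 0.5]
grip_width: 85.5
```

```bash
python3 -c "
from h import *
o=st([497,-40.5,42],1.694)"
```

```text
t 11.7 pos [497.308 -40.038 124.983] yaw 1.691 fix [-0.004 -0.008  0.003] q [ 0.375  0.524 -0.51   2.173  0.469  0.56   1.208] v [-0.147  0.174  0.179  0.076  0.2   -0.257 -0.179] F [0.359 0.456 0.548] M [ 0.002 -0.003 -0.005] g 85.5
need [ -0.308  -0.462 -82.983]
```

{"op": "apply_moves", "data": {"series": [{"wx": 0, "wy": 0, "wz": 0, "x": 0, "y": 0, "z": -15, "grip": 1}, {"wx": 0, "wy": 0, "wz": 0, "x": 0, "y": 0, "z": -18, "grip": 1}, {"wx": 0, "wy": 0, "wz": 0, "x": 0, "y": 0, "z": -15, "grip": 1}, {"wx": 0, "wy": 0, "wz": 0, "x": 0, "y": 0, "z": -10, "grip": 1}, {"wx": 0, "wy": 0, "wz": 0, "x": 0, "y": 0, "z": -4, "grip": 1}]}}

```text
time_s: 12.12
eef_pos: [494.8, -40.2, 58.0]
eef_rot: [0.663, 0.748, -0.003, -0.007]
ft_force: [-0.7, 0.2, 0.8]
grip_width: 85.6
```

```bash
python3 -c "
from h import *
o=st([497,-40.5,42],1.694)"
```

```text
t 12.12 pos [494.778 -40.152  57.953] yaw 1.691 fix [-0.004 -0.015  0.003] q [ 0.285  0.63  -0.396  2.208  0.581  0.418  1.107] v [-0.077  0.084  0.098  0.02   0.083 -0.105 -0.073] F [-0.7    0.175  0.804] M [-0.033  0.039 -0.004] g 85.6
need [  2.222  -0.348 -15.953]
```

{"op": "apply_moves", "data": {"series": [{"wx": 0, "wy": -0.01, "wz": 0, "x": 1, "y": 0, "z": -5, "grip": 1}, {"wx": 0, "wy": -0.006, "wz": 0, "x": 1, "y": 0, "z": -5, "grip": 1}, {"wx": 0, "wy": 0, "wz": 0, "x": 0, "y": 0, "z": -3, "grip": 1}, {"wx": 0, "wy": 0, "wz": 0, "x": 0, "y": 0, "z": 0, "grip": 1}, {"wx": 0, "wy": 0, "wz": 0, "x": 0, "y": 0, "z": 0, "grip": 0.5}]}}

```text
time_s: 12.53
eef_pos: [497.2, -39.9, 44.0]
eef_rot: [0.663, 0.749, 0.002, -0.001]
ft_force: [-0.2, 0.2, 0.2]
grip_width: 75.6
```

```bash
python3 -c "
from h import *
o=st([497,-40.5,42],1.694)
cap('wrist','w8.png')"
```

```text
t 12.53 pos [497.192 -39.866  43.952] yaw 1.692 fix [-0.004  0.001  0.002] q [ 0.253  0.65  -0.354  2.219  0.617  0.365  1.074] v [ 0.    -0.    -0.001 -0.002  0.001  0.005 -0.001] F [-0.174  0.243  0.231] M [-0.018 -0.034  0.034] g 75.6
need [-0.192 -0.634 -1.952]
```

View pics/w8.png

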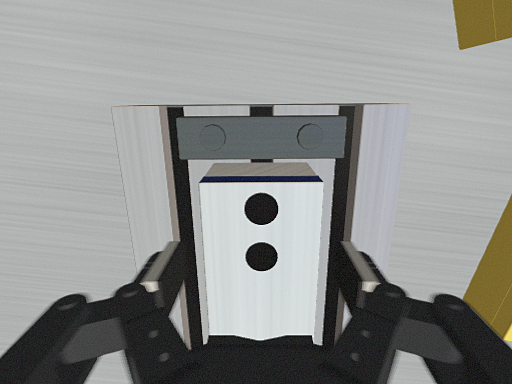

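{"op": "apply_moves", "data": {"series": [{"wx": 0, "wy": 0, "wz": 0, "x": 0, "y": -0.3, "z": -3, "grip": 0.3}, {"wx": 0, "wy": 0, "wz": 0, "x": 0, "y": 0, "z": 0, "grip": -1}, {"wx": 0, "wy": 0, "wz": 0, "x": 0, "y": 0, "z": 0, "grip": -1}, {"wx": 0, "wy": 0, "wz": 0, "x": 0, "y": 0, "z": 0, "grip": -1}, {"wx": 0, "wy": 0, "wz": 0, "x": 0, "y": 0, "z": 0, "grip": -1}], "grip_force": 70}}

```text
time_s: 13.0
eef_pos: [497.6, -39.9, 41.7]
eef_rot: [0.663, 0.749, 0.003, -0.0]
ft_force: [0.4, 0.5, 0.2]
grip_width: 49.0
```

{"op": "apply_moves", "data": {"series": [{"wx": 0, "wy": 0, "wz": 0, "x": 0, "y": 0, "z": 0, "grip": -1}, {"wx": 0, "wy": 0, "wz": 0, "x": 0, "y": 0, "z": 0, "grip": -1}, {"wx": 0, "wy": 0, "wz": 0, "x": 0, "y": 0, "z": 1, "grip": -1}, {"wx": 0, "wy": 0, "wz": 0, "x": 0, "y": 0, "z": 4, "grip": -1}, {"wx": 0, "wy": 0, "wz": 0, "x": 0, "y": 0, "z": 6, "grip": -1}]}}

```text
time_s: 13.42
eef_pos: [495.6, -40.4, 51.7]
eef_rot: [0.663, 0.749, 0.001, -0.002]
ft_force: [-0.4, -0.4, -4.9]
grip_width: 48.9
```

```bash
python3 -c "
from h import *
o=st([497,-40.5,100],1.694)
"
```

```text
t 13.42 pos [495.646 -40.373  51.687] yaw 1.692 fix [-0.004 -0.002  0.002] q [ 0.269  0.637 -0.373  2.217  0.603  0.386  1.088] v [ 0.129 -0.121 -0.167 -0.021 -0.127  0.184  0.113] F [-0.438 -0.386 -4.881] M [ 0.021 -0.005  0.008] g 48.9
need [ 1.354 -0.127 48.313]
```

{"op": "apply_moves", "data": {"series": [{"wx": 0, "wy": 0, "wz": 0, "x": 0, "y": 0, "z": 12, "grip": -1}, {"wx": 0, "wy": 0, "wz": 0, "x": 0, "y": 0, "z": 16, "grip": -1}, {"wx": 0, "wy": 0, "wz": 0, "x": 1, "y": -5, "z": 16, "grip": -1}, {"wx": 0, "wy": 0, "wz": -0.02, "x": 2, "y": -10, "z": 10, "grip": -1}, {"wx": 0, "wy": 0, "wz": -0.02, "x": 3, "y": -18, "z": 3, "grip": -1}]}}

```text
time_s: 13.83
eef_pos: [498.3, -69.7, 112.0]
eef_rot: [0.675, 0.737, 0.0, -0.005]
ft_force: [1.1, 1.0, -5.0]
grip_width: 49.0
```

{"op": "apply_moves", "data": {"series": [{"wx": 0, "wy": 0, "wz": -0.02, "x": 4, "y": -25, "z": 0, "grip": -1}, {"wx": 0, "wy": 0, "wz": -0.02, "x": 4, "y": -28, "z": 0, "grip": -1}, {"wx": 0, "wy": 0, "wz": -0.02, "x": 4, "y": -28, "z": 0, "grip": -1}, {"wx": 0, "wy": 0, "wz": -0.02, "x": 4, "y": -28, "z": 0, "grip": -1}, {"wx": 0, "wy": 0, "wz": -0.02, "x": 4, "y": -28, "z": 0, "grip": -1}]}}

```text
time_s: 14.25
eef_pos: [516.6, -207.7, 116.0]
eef_rot: [0.71, 0.704, 0.002, -0.005]
ft_force: [0.4, 0.6, -4.5]
grip_width: 49.5
```

```bash
python3 -c "
from h import *
o=st([538,-320,60],1.505)
"
```

```text
t 14.25 pos [ 516.567 -207.704  115.993] yaw 1.563 fix [-0.01  -0.005 -0.058] q [ 0.66   0.591 -0.49   2.053  0.459  0.611  1.42 ] v [ 0.534  0.146  0.021 -0.366 -0.071  0.22   0.455] F [ 0.376  0.561 -4.544] M [-0.009 -0.082 -0.015] g 49.5
need [  21.433 -112.296  -55.993]
```

{"op": "apply_moves", "data": {"series": [{"wx": 0, "wy": 0, "wz": -0.02, "x": 5, "y": -26, "z": 0, "grip": -1}, {"wx": 0, "wy": 0, "wz": -0.02, "x": 5, "y": -26, "z": 0, "grip": -1}, {"wx": 0, "wy": 0, "wz": -0.01, "x": 5, "y": -24, "z": 0, "grip": -1}, {"wx": 0, "wy": 0, "wz": 0, "x": 4, "y": -18, "z": 0, "grip": -1}, {"wx": 0, "wy": 0, "wz": 0, "x": 2, "y": -8, "z": 0, "grip": -1}]}}

```text
time_s: 14.67
eef_pos: [532.1, -322.4, 116.1]
eef_rot: [0.732, 0.682, -0.001, -0.006]
ft_force: [-0.4, -0.9, -4.6]
grip_width: 48.9
```

{"op": "apply_moves", "data": {"series": [{"wx": 0, "wy": 0, "wz": 0, "x": 0, "y": -1, "z": -2, "grip": -1}, {"wx": 0, "wy": 0, "wz": 0, "x": 0, "y": 0, "z": -2, "grip": -1}, {"wx": 0, "wy": 0, "wz": 0, "x": 0, "y": 0, "z": 0, "grip": -1}, {"wx": 0, "wy": 0, "wz": 0, "x": 0, "y": 0, "z": 0, "grip": -1}, {"wx": 0, "wy": 0, "wz": 0, "x": 0, "y": 0, "z": 0, "grip": -1}]}}

```text
time_s: 15.08
eef_pos: [529.0, -320.9, 110.9]
eef_rot: [0.732, 0.681, -0.001, -0.009]
ft_force: [0.6, -0.0, -4.7]
grip_width: 49.2
```

```bash
python3 -c "
from h import *
o=st([538,-320,60],1.505)
cap('wrist','w9.png');cap('side','s5.png');crop('s5.png',160,180,380,370,3.6,'s5c.png')
"
```

```text
t 15.08 pos [ 528.958 -320.85   110.875] yaw 1.5 fix [-0.012 -0.015  0.005] q [ 0.803  0.66  -0.476  1.91   0.446  0.697  1.559] v [-0.016 -0.005 -0.014  0.02  -0.004 -0.001  0.   ] F [ 0.62 -0.03 -4.72] M [ 0.01  -0.053 -0.016] g 49.2
need [  9.042   0.85  -50.875]
```

View pics/w9.png

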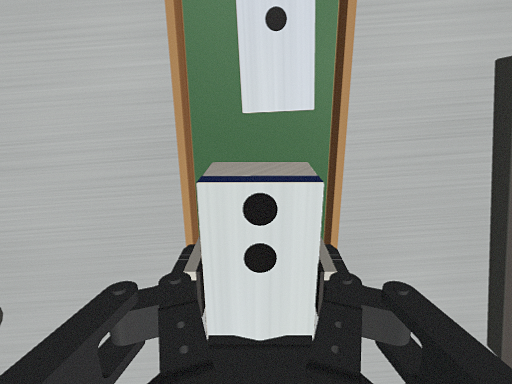

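View pics/s5c.png

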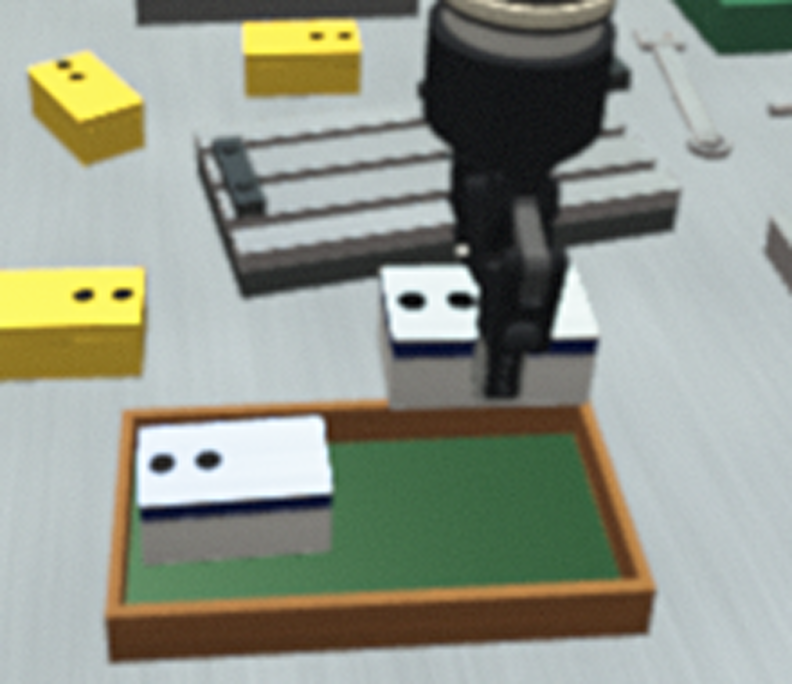

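```bash
python3 -c "
from h import *
np.set_printoptions(precision=2,suppress=True)
L=[atz('wrist',p,30) for p in [(166,0),(186,200)]];Rr=[atz('wrist',p,30) for p in [(356,0),(335,200)]]
print(*L,*Rr)
print([math.atan2(*(a[0]-a[1])[[1,0]]) for a in (L,Rr)])
for a in (L,Rr):
    k=(a[1]-a[0])/(a[1]-a[0])[0]; print(a[0]+k*(538-a[0][0]))
G=[atz('wrist',p,46) for p in [(243,112),(313,109)]];print('goodblock end',*G)
"
```

```text
[ 382.53 -373.9    30.  ] [ 524.11 -380.99   30.  ] [ 391.28 -246.01   30.  ] [ 533.24 -259.74   30.  ]
[3.0915128495919793, 3.045202792488332]
[ 538.   -381.69   30.  ]
[ 538.  -260.2   30. ]
goodblock end [ 458.28 -327.93   46.  ] [ 459.77 -279.38   46.  ]
```

{"op": "apply_moves", "data": {"series": [{"wx": -0.006, "wy": -0.008, "wz": 0, "x": 4, "y": 0, "z": -10, "grip": -1}, {"wx": -0.006, "wy": -0.008, "wz": 0, "x": 4, "y": 0, "z": -12, "grip": -1}, {"wx": 0, "wy": 0, "wz": 0, "x": 2, "y": 0, "z": -12, "grip": -1}, {"wx": 0, "wy": 0, "wz": 0, "x": 0, "y": 0, "z": -8, "grip": -1}, {"wx": 0, "wy": 0, "wz": 0, "x": 0, "y": 0, "z": -3, "grip": -1}]}}

```text
time_s: 15.6
eef_pos: [541.9, -317.7, 66.1]
eef_rot: [0.73, 0.684, 0.002, 0.002]
ft_force: [-0.5, 0.2, -5.0]
grip_width: 48.8
```

```bash
python3 -c "
from h import *
o=st([538,-320.5,12],1.505)
"
```

```text
t 15.6 pos [ 541.86  -317.684   66.135] yaw 1.505 fix [ 0.002  0.006 -0.   ] q [ 0.752  0.719 -0.427  1.924  0.503  0.598  1.502] v [-0.035  0.052  0.035  0.012  0.037 -0.06  -0.033] F [-0.464  0.222 -4.991] M [ 0.038  0.042 -0.015] g 48.8
need [ -3.86   -2.816 -54.135]
```

{"op": "apply_moves", "data": {"series": [{"wx": 0, "wy": 0, "wz": 0, "x": -2, "y": -1.5, "z": -8, "grip": -1}, {"wx": 0, "wy": 0, "wz": 0, "x": -1, "y": -1, "z": -10, "grip": -1}, {"wx": 0, "wy": 0, "wz": 0, "x": 0, "y": 0, "z": -9, "grip": -1}, {"wx": 0, "wy": 0, "wz": 0, "x": 0, "y": 0, "z": -6, "grip": -1}, {"wx": 0, "wy": 0, "wz": 0, "x": 0, "y": 0, "z": -2, "grip": -1}]}}

```text
time_s: 16.02
eef_pos: [538.1, -320.5, 27.2]
eef_rot: [0.73, 0.683, 0.001, 0.002]
ft_force: [-1.1, 0.9, -5.2]
grip_width: 49.2
```

```bash
python3 -c "
from h import *
o=st([538,-320.5,12],1.505)
"
```

```text
t 16.02 pos [ 538.111 -320.505   27.217] yaw 1.505 fix [ 0.001  0.004 -0.   ] q [ 0.731  0.771 -0.386  1.937  0.542  0.531  1.474] v [-0.019  0.041  0.032  0.007  0.027 -0.042 -0.022] F [-1.081  0.95  -5.178] M [0.006 0.021 0.009] g 49.2
need [ -0.111   0.005 -15.217]
```

{"op": "apply_moves", "data": {"series": [{"wx": 0, "wy": 0, "wz": 0, "x": 0, "y": 0, "z": -4, "grip": -1}, {"wx": 0, "wy": 0.003, "wz": 0, "x": 0, "y": 0, "z": -4, "grip": -1}, {"wx": 0, "wy": 0, "wz": 0, "x": 0, "y": 0, "z": -3, "grip": -1}, {"wx": 0, "wy": 0, "wz": 0, "x": 0, "y": 0, "z": -2, "grip": -1}, {"wx": 0, "wy": 0, "wz": 0, "x": 0, "y": 0, "z": -1.5, "grip": -1}]}}

```text
time_s: 16.43
eef_pos: [538.4, -321.0, 11.8]
eef_rot: [0.73, 0.683, -0.0, 0.001]
ft_force: [-4.2, 1.3, 14.2]
grip_width: 48.8
```

```bash
python3 -c "
from h import *
o=st([538,-320.5,12],1.505)
"
```

```text
t 16.43 pos [ 538.365 -320.957   11.775] yaw 1.504 fix [0.002 0.001 0.001] q [ 0.718  0.794 -0.368  1.937  0.556  0.511  1.461] v [-0.014  0.001  0.009 -0.003  0.009  0.01  -0.011] F [-4.23   1.284 14.174] M [0.755 0.825 0.076] g 48.8
need [-0.365  0.457  0.225]
```

{"op": "apply_moves", "data": {"series": [{"wx": 0, "wy": 0, "wz": 0, "x": 0, "y": 0, "z": 0, "grip": -1}, {"wx": 0, "wy": 0, "wz": 0, "x": 0, "y": 0, "z": 0, "grip": 0.2}, {"wx": 0, "wy": 0, "wz": 0, "x": 0, "y": 0, "z": 0, "grip": 0.4}, {"wx": 0, "wy": 0, "wz": 0, "x": 0, "y": 0, "z": 0, "grip": 0.5}, {"wx": 0, "wy": 0, "wz": 0, "x": 0, "y": 0, "z": 0, "grip": 0.5}]}}

```text
time_s: 16.85
eef_pos: [542.6, -322.0, 15.3]
eef_rot: [0.73, 0.683, 0.001, 0.005]
ft_force: [0.2, -0.2, 0.4]
grip_width: 63.8
```

```bash
python3 -c "
from h import *
o=st([538,-320.5,12],1.505)
cap('side','s6.png');crop('s6.png',160,200,380,370,3.6,'s6c.png')
"
```

```text
t 16.85 pos [ 542.571 -322.038   15.305] yaw 1.505 fix [0.005 0.009 0.   ] q [ 0.718  0.79  -0.37   1.933  0.556  0.51   1.462] v [-0.001 -0.007 -0.003 -0.009 -0.001 -0.003 -0.   ] F [ 0.202 -0.206  0.392] M [ 0.033  0.001 -0.031] g 63.8
need [-4.571  1.538 -3.305]
```

View pics/s6c.png

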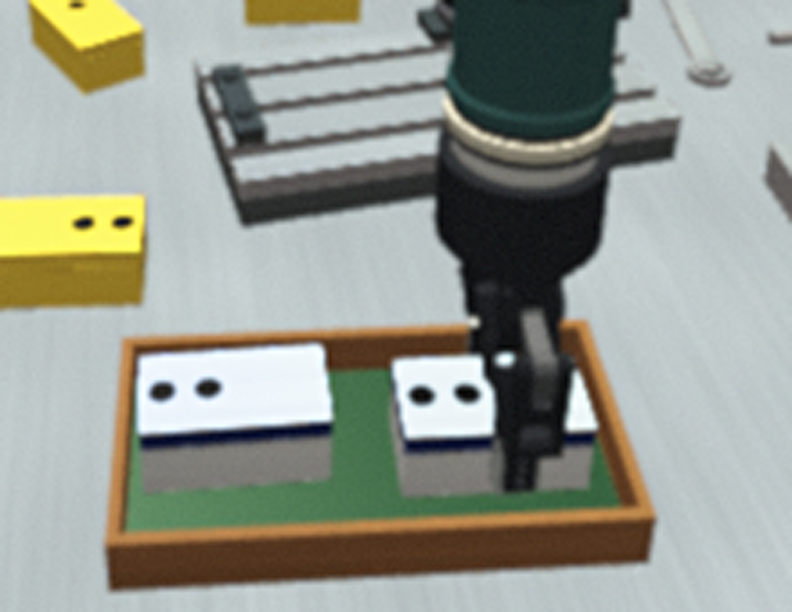

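Block sits flat in the free half (side crop about (490,430)), and the fingers are clear of it. Lifting straight up.

{"op": "apply_moves", "data": {"series": [{"wx": 0, "wy": 0, "wz": 0, "x": 0, "y": 0, "z": 4, "grip": 0.5}, {"wx": 0, "wy": 0, "wz": 0, "x": 0, "y": 0, "z": 8, "grip": 0.5}, {"wx": 0, "wy": 0, "wz": 0, "x": 0, "y": 0, "z": 15, "grip": 0.5}, {"wx": 0, "wy": 0, "wz": 0, "x": 0, "y": 0, "z": 20, "grip": 0.5}, {"wx": 0, "wy": 0, "wz": 0, "x": 0, "y": 0, "z": 25, "grip": 0.5}]}}

```text
time_s: 17.32
eef_pos: [539.4, -320.4, 86.8]
eef_rot: [0.73, 0.684, -0.0, 0.001]
ft_force: [-0.2, -0.1, -0.2]
grip_width: 64.0
```

{"op": "apply_moves", "data": {"series": [{"wx": 0, "wy": 0, "wz": 0, "x": 0, "y": 0, "z": 30, "grip": 0.5}, {"wx": 0, "wy": 0, "wz": 0, "x": 10, "y": 0, "z": 30, "grip": 0.5}, {"wx": 0, "wy": 0, "wz": 0, "x": 20, "y": 0, "z": 20, "grip": 0.5}, {"wx": 0, "wy": 0, "wz": 0, "x": 10, "y": 0, "z": 5, "grip": 0.5}, {"wx": 0, "wy": 0, "wz": 0, "x": 0, "y": 0, "z": 0, "grip": 0.5}]}}

```text
time_s: 17.73
eef_pos: [580.9, -321.2, 184.1]
eef_rot: [0.73, 0.683, 0.001, 0.004]
ft_force: [0.4, -0.3, -0.1]
grip_width: 64.3
```

```bash
python3 -c "
from h import *
o=st()
cap('wrist','w10.png');cap('side','s7.png');cap('scene','s8.png')
crop('s7.png',160,150,380,370,2.7,'s7c.png');crop('s8.png',90,180,350,384,3,'s8c.png')
"
```

```text
t 17.73 pos [ 580.916 -321.173  184.105] yaw 1.505 fix [ 0.005  0.007 -0.   ] q [ 0.786  0.611 -0.52   1.781  0.394  0.845  1.585] v [ 0.002 -0.031 -0.002  0.001 -0.012  0.005  0.011] F [ 0.382 -0.26  -0.069] M [ 0.036 -0.019 -0.021] g 64.3
```

View pics/s7c.png

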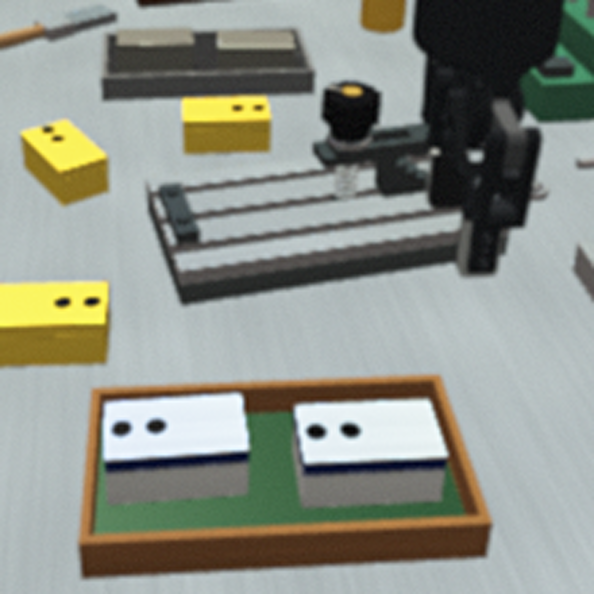

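View pics/s8c.png

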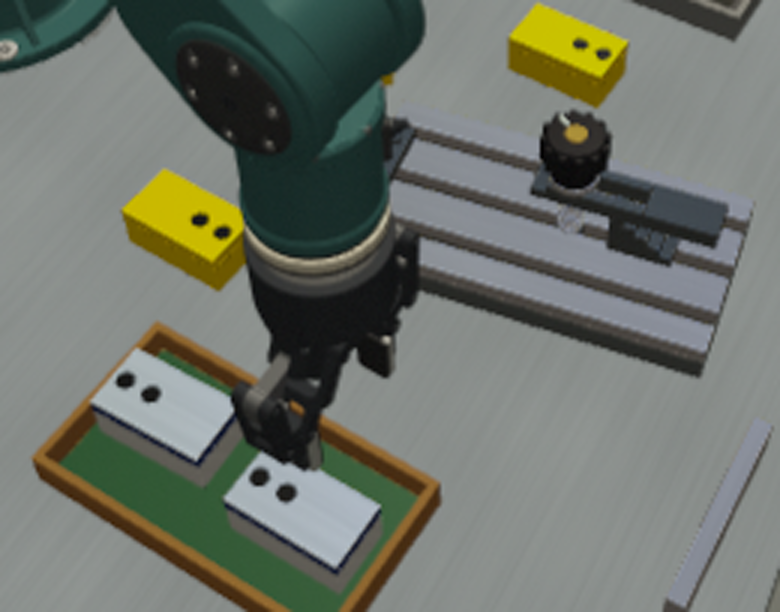

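View pics/w10.png

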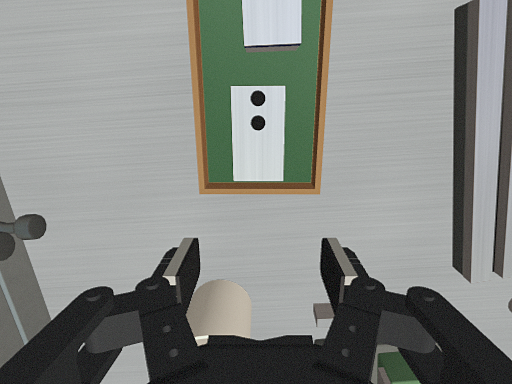

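```bash
python3 -c "
from h import *
np.set_printoptions(precision=2,suppress=True)
o=dict(eef_pos=np.array([590.307,-27.577,104.856]),eef_rot=np.array([0.664,0.748,0.003,0]))
def pl(p): d=p[:2]-np.array([589.2,-27.5]); c,s=math.cos(.123),math.sin(.123); return np.array([c*d[0]+s*d[1],-s*d[0]+c*d[1]])
for uv,z in [((260,148),93.5),((260,107),87.5),((260,132),93.5),((263,287),142.5),((248,207),93.5)]: print(uv,pl(atz('wrist',uv,z,o)))
# block now
P=[atz('wrist',uv,46) for uv in [(231,86),(285.5,86),(283.5,181),(233.5,181)]]; print(*P,np.mean(P,0))
E=[atz('wrist',uv,30) for uv in [(200,193),(321,193)]];print('tray end outer',*E)
crop('s8.png',255,210,345,280,8.5,'s8d.png')
def c(x,y):return (x/3+90-.3,y/3+180-.3)
print('nose/rear now',pl(atz('scene',c(728,210),93.5)),pl(atz('scene',c(707,243),93.5)),pl(atz('scene',c(531,190),87)))
"
```

```text
(260, 148) [-52.02  -1.1 ]
(260, 107) [-72.72  -0.97]
(260, 132) [-60.37  -1.06]
(263, 287) [-1.12 -0.31]
(248, 207) [-18.62  -8.03]
[ 485.58 -342.41   46.  ] [ 488.9  -293.56   46.  ] [ 577.21 -299.14   46.  ] [ 573.9  -348.56   46.  ] [ 531.4  -320.92   46.  ]
tray end outer [ 589.01 -387.17   30.  ] [ 597.57 -259.     30.  ]
nose/rear now [115.88  11.62] [109.44 -22.72] [-24.92 -16.99]
```

View pics/s8d.png

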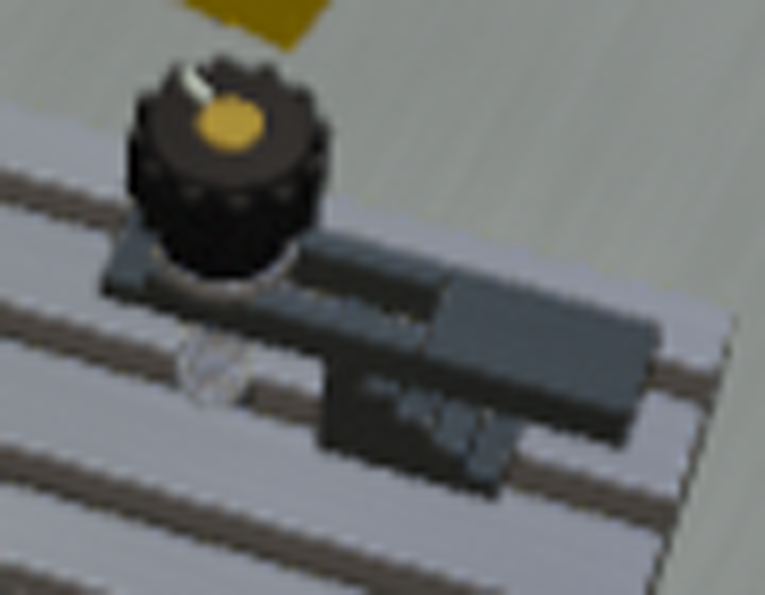

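```bash
python3 -c "
from h import *
o=st(); print(ctrl.close_job())"
```

```text
t 17.88 pos [ 576.544 -320.982  180.524] yaw 1.504 fix [ 0.003 -0.001  0.   ] q [ 0.787  0.613 -0.518  1.787  0.395  0.845  1.585] v [0.003 0.015 0.013 0.026 0.002 0.004 0.002] F [-0.336 -0.31  -0.622] M [-0.072 -0.023  0.   ] g 64.0
the job is handed in; nothing more can be done
None
```

The job is done and handed in at 17.9 s; no verdict was reported.

- **Knob:** I gripped it at 50 N, broke it loose and turned it about 2.5 rad anticlockwise. The white mark stayed fixed relative to the fingers, so they did not slip.
- **Strap:** I slid it back about 44.5 mm, until it stopped moving with about 8.6 N of push. That fits the stud reaching the slot's end, because the slot edge was about 51 mm ahead of the stud beforehand. The last picture shows it still there. I did not push it a second time to confirm.
- **Block:** I lifted it only once the strap was clear; it read about 0.5 kg. I lowered it onto the felt until I felt contact and opened the fingers part-way.
- **Last checks:** The pictures show the block flat in the free half of the tray, about 2 mm from the middle by the last wrist view. My earlier scene and side views put the middle 4 to 9 mm farther along x. The earlier finished block and the yellow look-alikes look unmoved, and I only glanced at the blanks. The gripper was hanging free, with about zero force on it.

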